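# Load the sample kit into the steriliser tray

### The arm

A 6-joint arm with a two-finger parallel gripper is mounted at the origin on the work surface. World frame = base frame: x ahead of the robot, y to its left, z up, the work surface at z = 0. Lengths are in mm, angles in rad, forces in N, time in s.
With the tool pointing down it reaches from about 350 to 975 mm from the base axis. Payload 7.1 kg.
Tool frame: the origin (TCP) lies midway between the tips of the shut fingers; the grasp point (between the pads) lies 19 mm behind it; z points along the fingers, y is the line along which they close (so a half turn about z gives the same grasp; the last joint's range is limited). The gripper opens to 88 mm and grips with 3 to 60 N. Pads are 20 mm wide; open, the fingers measure 115 mm over their backs; the gripper's body (75 mm by 178 mm) begins 61 mm behind the grasp point.
Start: joints at [-1.181, 0.423, 1.63, -0, 1.089, -0.019], TCP at [248.458, -573.475, 222.675] pointing down, gripper open.
Joint ranges: [-3, 3], [-0.9, 2.11], [0.09, 2.58], [-1.31, 4.45], [0.11, 2.69], [-2.54, 2.54]. Speed limits (rad/s): [2.39, 2.39, 3.01, 3.14, 3.14, 3.14].

### API

Orientations are given as a rotation vector (axis times angle).
In Python, from workcell import ctrl gives the robot as it stands.
- The arm moves only by the shell command python3 -m pendant 'ROWS'. ROWS is a JSON object of lists of equal length, an entry for each row: "grip": the opening, from -1 (shut) to 1 (fully open); "linear": the shift along the tool's x, y, z in mm, a list of three; "angular": the turn, a rotation vector about the tool's x, y, z in rad, a list of three. In form: {"grip": [grip, ...], "linear": [[tx, ty, tz], ...], "angular": [[ax, ay, az], ...]}. A call has 1 to 12 rows; each row shifts and turns the commanded pose from where the row before left it, along the tool's axes as they then stand; what a row does not reach is not made up. A row lasts 1/12 s, in which the tool goes at most 41.7 mm and 7.16 degrees, less where a joint would pass 70% of its speed; a pose out of reach is approached as far as the arm can. A call with a gripper value outside its range is refused whole. The fingers move at their own pace and stop on an object; the grip force is fixed at half the most. Time passes only in rows, so rows that do not move let the fingers close. It gives the time, the measured TCP pose, the force, the opening and the grip force at its end, in the units of the state.
- ctrl.get_obs(): the state, without advancing time (a new reading comes with each control period).
- ctrl.get_image(name): name is "scene" or "top" or "wrist"; returns the picture (420x560x3 uint8, red, green, blue); there is no depth.
- ctrl.camera_params(name): a dict with "vfov" (degrees; the focal length in pixels is half the picture's height over the tangent of half this angle, whatever the lens; pixels are square), "cx", "cy" (the principal point, pixels), "k1" (the pictures are not rectified: a ray, as slopes to the right and down, at radius r is drawn at 1 + k1 r^2 times it, then the intrinsics apply), "R" (3x3) and "t" (3): a world point X has camera coordinates R X + t; the wrist camera has in their place "T_tool_cam" (4x4, takes a point from camera to tool coordinates, whose origin is the TCP and whose axes are the flange's). Camera axes: x right, y down, z forward; pixel columns grow to the right and rows downward; lengths in mm; the calibration is good to about 2 mm. A picture is of the moment at which its call begins: read the wrist's pose just before it. camera_params takes no time and is no camera call.
- ctrl.close_job(): hands the job in; it is judged then, once.
The state is a dict: "t": time; "qpos": joint angles; "qvel": joint speeds; "joint_torque": joint torques, N m; "ee_pos": TCP position; "orientation": TCP orientation; "ft_force": force on the tool from outside, world axes, zero at the start; "moment": the same for the moment, N m; "width": finger opening in mm; "grasp_force": force on a finger pad.
Only numpy, scipy, OpenCV 4.12 (cv2) and the standard library are available. Lean on these libraries where they do the work, as an engineer would, in place of code of your own. Each camera call takes 0.05 s, during which the arm holds its last target. There are 200 camera calls.

### The job

Pack the stainless sample kit squarely into the pocket of the steriliser's pulled-out tray, in order: first the open dish (open side up), then the spacer frame flat on it, then the cover plate with its tongue hooked under the bridge and its other end pressed down past the sprung catch so that it lies flat. Then slide the loaded tray fully home into the steriliser and let go. Leave the spray bottle, the canister and the strip box where they stand.

Things in the scene. Friction and masses are not known exactly. Their poses are not given: they have to be found in the camera images.
- tray (a joint): The sliding tray of the small white bench steriliser: 0 = fully pulled out, 0.162 m = fully home (its front plate against the steriliser's face). It slides along the nest's +y axis against about 3 N of friction. It starts 0 to 0.02 m in.
- nest (a point): Centre of the floor of the pocket on the tray, 10 mm above the table; moves with the tray. z up, +y the way the tray slides in. Pocket 67 (x) by 95 mm (y). Side walls at x = +-33.5 mm, 8 thick, 50 high, with a 50 mm wide finger gap in the middle (|y| < 25) down to the floor; beyond them the tray is free in x. End walls 41 mm high. Heights above this floor.
- slot (a point): Mouth of the tongue slot at the -y end of the pocket (nest y -49.5, height 41 mm, axes as the nest's): middle of its lower edge. The slot is 46 mm wide, 10 mm high (height 41 to 51), 12.5 mm deep, open behind, roofed by a bridge 5 mm thick whose edge is right above this point. It stands on two posts (|x| > 23 mm) whose inner faces are at nest y = -47.5.
- catch_tip (a point): Rest position of the tip of the sprung catch at the +y end (nest y 50.5, height 50 mm, axes as the nest's). The catch is 26 mm wide, a steep ramp from the tip up and back to 12 mm higher, 4.5 mm further in +y. It gives way in +y (3 to 5 N) and springs back over the cover's edge. Beside it two posts, 65 mm high, have inner faces at nest y = 56; the end wall below them is 41 mm high.
- tray_handle (a point): Middle of the black bar handle of the tray, a bar 12 mm thick and 70 mm long along x, at nest y = -111 mm, 45 mm above the table, 45 mm out from the tray's upright front plate (75 mm high). Axes as the nest's.
- chamber: White bench steriliser, fixed, 200 (x) by 180 (y) by 125 mm high. Origin: centre of its underside, +y the way the tray slides in. The opening, in the face at y = -90 mm, is 130 mm wide and reaches 105 mm above the table. With the tray fully out the nest point is 100 mm in front of this face.
- dish: Open stainless dish, 64 mm (x) by 92 mm (y) by 30 mm high, walls 3 mm, 0.22 kg. Origin: centre of its underside. Starts open side up on the table. Either way round fits.
- spacer: Flat stainless spacer frame, 64 mm (x) by 92 mm (y) by 12 mm thick, an open rectangle with 12 mm wide sides and a thin cross bar, 0.15 kg. Origin: centre of its underside. Either way round fits.
- cover: Stainless cover plate, 6 mm thick, 64 wide in x; plate from y = -46 to +53 mm, then a tongue 40 wide and 5 thick (flush with the underside) on to y = -56. An upright grip rib, 12 thick in x, y = -30 to +30, rises to 28 mm above the underside. 0.2 kg. Origin on the underside under the rib's middle. Starts rib up. When home its origin is 42 mm above the nest point, axes along the nest's.
- spray: Blue bottle with a white cap, 52 mm across, 150 mm high; a bystander. Origin: centre of its underside.
- canister: Round stainless canister with lid and small knob, 94 mm across, 66 mm high; a bystander. Origin: centre of its underside.
- stripbox: White paper carton 50 x 50 x 110 mm, standing; a bystander. Origin: centre of its underside.
Things that resemble listed ones, but are neither listed nor needed, are in the scene too. What is shaped like the dish but blue or green is not meant.

How it is judged:
By the outcome, as a careful person would: the job done as asked, in the order asked, and still so for the second after the job is handed in, with the robot touching nothing.
It also fails if it takes over 72 s, if anything falls off the work surface, if the arm or the gripper's body presses on something with over 40 N, if the wrist force passes 120 N, or if a joint passes its speed limit or range.

## Working session

There is one attempt and no reset: what is moved stays moved. The work goes in short steps, Python scripts to look and compute and a shell command to move; the robot and the scene stay as the last step left them, time stands still between calls to the robot, and variables do not carry over. Pictures are saved under pics/ and viewed, at most 10 in all, crops included, and the job is handed in when it is done.

```bash
mkdir -p pics; ls
python3 - <<'E'
from workcell import ctrl
import cv2, numpy as np
o=ctrl.get_obs(); print({k:np.round(v,3).tolist() for k,v in o.items()})
for n in ("scene","top","wrist"):
    im=ctrl.get_image(n); cv2.imwrite(f"pics/{n}0.png",im[:,:,::-1]); p=ctrl.camera_params(n); print(n,{k:np.round(v,4).tolist() for k,v in p.items()})
E
```

```text
pics
{'t': 0.0, 'qpos': [-1.181, 0.424, 1.631, -0.0, 1.089, -0.019], 'qvel': [0.0, -0.002, -0.001, -0.001, -0.002, -0.0], 'joint_torque': [-0.0, -54.463, -27.367, 0.064, 0.023, -0.0], 'ee_pos': [248.242, -572.998, 221.917], 'orientation': [-3.075, -0.637, 0.0], 'ft_force': [-0.184, -0.172, 0.205], 'moment': [0.049, 0.041, 0.04], 'grasp_force': 0.0, 'width': 87.978}
scene {'vfov': 43.5885, 'cx': 275.6993, 'cy': 201.0505, 'k1': -0.093, 'R': [[0.7065, 0.7076, -0.0128], [0.5598, -0.5698, -0.6016], [-0.433, 0.4179, -0.7987]], 't': [-320.099, -230.3768, 1476.8495]}
top {'vfov': 56.2288, 'cx': 282.5765, 'cy': 203.819, 'k1': 0.0292, 'R': [[0.0174, -0.9997, 0.0146], [-0.9829, -0.0198, -0.183], [0.1832, -0.0112, -0.983]], 't': [-37.5959, 495.5239, 936.2958]}
wrist {'vfov': 71.9258, 'cx': 280.1718, 'cy': 208.3732, 'k1': -0.0052, 'T_tool_cam': [[0.0015, -0.953, -0.3028, 83.7704], [1.0, 0.0013, 0.0007, -0.0289], [-0.0003, -0.3028, 0.953, -161.5087], [0.0, 0.0, 0.0, 1.0]]}
```

View pics/top0.png

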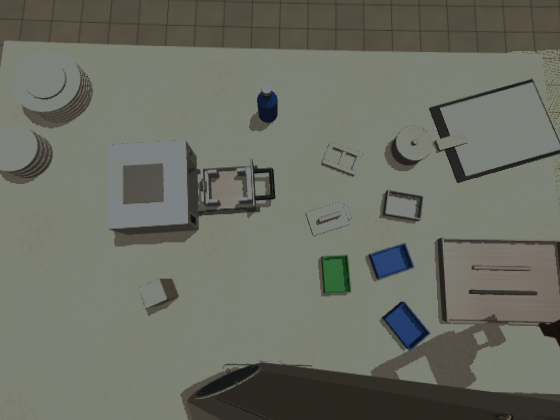

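View pics/scene0.png

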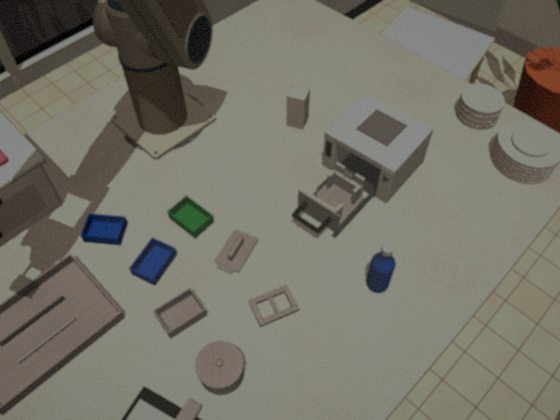

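The top view shows the dish (403,206), spacer (342,158), cover (328,218) with its tongue to the right, tray pocket (228,187), handle (264,184) and chamber (150,187). The scene view shows the same layout, with the steel dish at (181,312), frame at (273,306) and cover at (236,250).

```bash
cat > h.py <<'E'
from workcell import ctrl
import cv2, numpy as np
from scipy.spatial.transform import Rotation as Ro
def cam(name,o=None):
    p=ctrl.camera_params(name); f=210/np.tan(np.radians(p["vfov"])/2)
    K=np.array([[f,0,p["cx"]],[0,f,p["cy"]],[0,0,1.]]); d=np.array([p["k1"],0,0,0,0.])
    if name=="wrist":
        o=o or ctrl.get_obs(); T=np.eye(4); T[:3,:3]=Ro.from_rotvec(o["orientation"]).as_matrix(); T[:3,3]=o["ee_pos"]
        T=np.linalg.inv(T@np.array(p["T_tool_cam"])); R,t=T[:3,:3],T[:3,3]
    else: R,t=np.array(p["R"]),np.array(p["t"])
    return K,d,R,t
def ray(c,px):
    K,d,R,t=c; u=cv2.undistortPoints(np.array(px,float).reshape(-1,1,2),K,d).reshape(-1,2)
    v=np.c_[u,np.ones(len(u))]@R; return -R.T@t, v
def plane(c,px,z):
    C,v=ray(c,px); z=np.broadcast_to(z,len(v)); return C+v*((z-C[2])/v[:,2])[:,None]
def proj(c,X):
    K,d,R,t=c; return cv2.projectPoints(np.array(X,float).reshape(-1,3),cv2.Rodrigues(R)[0],t,K,d)[0].reshape(-1,2)
def shot(name,fn):
    o=ctrl.get_obs(); im=np.ascontiguousarray(ctrl.get_image(name)[:,:,::-1]); cv2.imwrite(fn,im)
    np.savez(fn[:-4]+".npz",*cam(name,o)); return im,cam(name,o)
def load(fn):
    z=np.load(fn[:-4]+".npz"); return cv2.imread(fn),tuple(z[k] for k in z.files)
def tool(target,yaw=None,o=None):
    """tool-frame shift (mm) to TCP target; yaw = world angle of tool x, tool down -> turn about tool z (rad)"""
    o=o or ctrl.get_obs(); R=Ro.from_rotvec(o["orientation"]).as_matrix(); s=R.T@(np.array(target)-o["ee_pos"])
    r=None
    if yaw is not None:
        c,si=np.cos(yaw),np.sin(yaw); G=np.array([[c,si,0],[si,-c,0],[0,0,-1]]); r=Ro.from_matrix(R.T@G).as_rotvec()
    return np.round(s,1),(None if r is None else np.round(r,3))
E
python3 - <<'E'
from h import *
c=cam("top")
for n,px,z in [("dish",(403,206),30),("spacer",(342,158),12),("cover",(328,218),6),("tongue",(348,212),6),("nest",(228,187),50),("handle",(264,184),45),("chTL",(108,145),125),("chTR",(188,143),125),("chBR",(194,231),125),("bottle",(266,92),150),("can",(412,146),66),("box",(152,294),110)]:
    print(n,plane(c,[px],z)[0].round(0))
E
```

```text
dish [ 500. -335.   30.]
spacer [ 629. -184.   12.]
cover [ 469. -147.    6.]
tongue [ 485. -199.    6.]
nest [535. 109.  50.]
handle [546.  19.  45.]
chTL [613. 382. 125.]
chTR [622. 197. 125.]
chBR [415. 171. 125.]
bottle [743.  16. 150.]
can [ 647. -351.   66.]
box [275. 258. 110.]
```

View pics/wrist0.png

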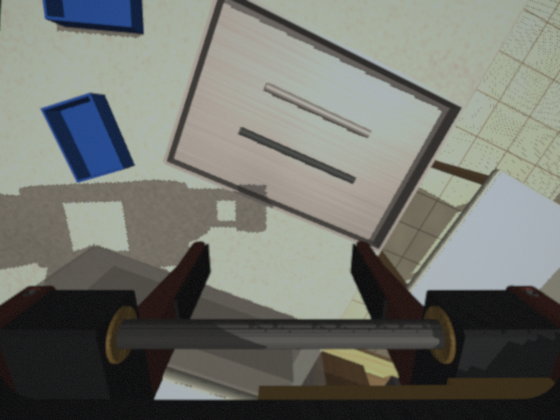

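The wrist view shows only the neighbouring trays and the lower table, so I'll move over the kit.

Run:
```python
from h import *
print(tool((530,-250,250),np.radians(95)))
```

```text
(array([ 386.9, -184.5,  -27.7]), array([-1.000e-03, -1.000e-03, -1.249e+00]))
```

```bash
python3 -m pendant '{"grip":[1,1,1,1,1,1,1,1,1,1,1],"linear":[[35.2,-16.8,-2.5],[35.2,-16.8,-2.5],[35.2,-16.8,-2.5],[35.2,-16.8,-2.5],[35.2,-16.8,-2.5],[35.2,-16.8,-2.5],[35.2,-16.8,-2.5],[35.2,-16.8,-2.5],[35.2,-16.8,-2.5],[35.2,-16.8,-2.5],[35.2,-16.8,-2.5]],"angular":[[0,0,0],[0,0,0],[0,0,0],[0,0,0],[0,0,0],[0,0,0],[0,0,0],[0,0,0],[0,0,0],[0,0,0],[0,0,0]]}'
python3 -m pendant '{"grip":[1,1,1,1,1,1,1,1,1,1,1,1],"linear":[[0,0,0],[0,0,0],[0,0,0],[0,0,0],[0,0,0],[0,0,0],[0,0,0],[0,0,0],[0,0,0],[0,0,0],[0,0,0],[0,0,0]],"angular":[[0,0,-0.1136],[0,0,-0.1136],[0,0,-0.1136],[0,0,-0.1136],[0,0,-0.1136],[0,0,-0.1136],[0,0,-0.1136],[0,0,-0.1136],[0,0,-0.1136],[0,0,-0.1136],[0,0,-0.1136],[0,0,0]]}'
python3 - <<'E'
from h import *
im,c=shot("wrist","pics/w1.png")
E
```

```text
t: 1.07
ee_pos: [531.1, -248.2, 250.2]
orientation: [-3.076, -0.638, 0.0]
ft_force: [-0.1, -0.5, -0.1]
width: 87.6
grasp_force: 0.0
t: 2.07
ee_pos: [530.1, -249.9, 249.9]
orientation: [-2.117, -2.32, 0.0]
ft_force: [-0.6, -0.5, -0.1]
width: 88.0
grasp_force: 0.0
```

View pics/w1.png

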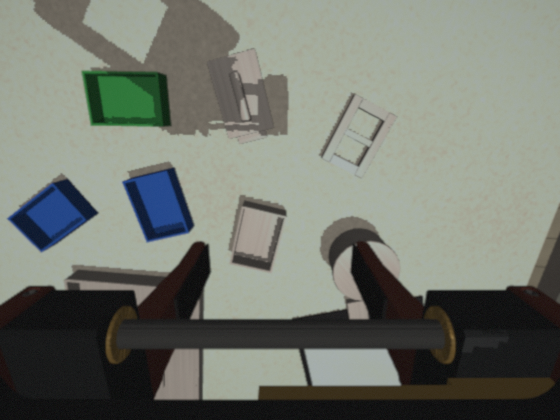

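The wrist view shows the dish at (258,233), cover at (243,95) with its tongue at (250,137), spacer at (360,135), and canister at (365,270). Next I segment the steel by hue (pinkish against greenish table).

```bash
cat >> h.py <<'E'
def blob(im,box,thr=0,sat=True):
    x0,y0,x1,y1=box; s=cv2.GaussianBlur(im,(3,3),0).astype(int)
    m=((s[:,:,2]-s[:,:,1])>thr).astype(np.uint8); k=np.zeros_like(m); k[y0:y1,x0:x1]=m[y0:y1,x0:x1]
    k=cv2.morphologyEx(k,cv2.MORPH_OPEN,np.ones((3,3)))
    cs=cv2.findContours(k,cv2.RETR_EXTERNAL,cv2.CHAIN_APPROX_NONE)[0]
    return k,max(cs,key=cv2.contourArea)
E
python3 - <<'E'
from h import *
im,c=load("pics/w1.png")
for p in [(258,233),(300,100),(240,95),(262,95),(350,160),(200,60),(240,206),(300,220)]: print(p,im[p[1],p[0]])
out=im.copy()
for n,b,z in [("dish",(222,188,300,280),30),("spacer",(310,85,405,185),12),("cover",(200,40,290,150),6)]:
    k,ct=blob(im,b,0); P=cv2.boxPoints(cv2.minAreaRect(ct)); W=plane(c,P,z)[:,:2]
    print(n,cv2.contourArea(ct),P.round(1).tolist(),W.round(1).tolist(),W.mean(0).round(1),np.linalg.norm(np.diff(W,axis=0),axis=1).round(1))
    cv2.drawContours(out,[ct],-1,(0,0,255),1)
cv2.imwrite("pics/w1c.png",cv2.resize(out[30:290,190:410],None,fx=2.3,fy=2.3))
E
```

```text
(258, 233) [149 157 165]
(300, 100) [162 175 166]
(240, 95) [ 92  97 101]
(262, 95) [ 92  95 100]
(350, 160) [135 149 145]
(200, 60) [ 95 104 110]
(240, 206) [ 95 104 110]
(300, 220) [165 176 167]
dish 3111.0 [[224.3000030517578, 262.29998779296875], [239.39999389648438, 194.1999969482422], [286.8999938964844, 204.8000030517578], [271.79998779296875, 272.79998779296875]] [[459.5, -377.7], [476.5, -272.2], [542.5, -281.1], [530.6, -388.6]] [ 502.3 -329.9] [106.8  66.6 108.1]
spacer 416.5 [[316.70001220703125, 150.39999389648438], [351.79998779296875, 92.0999984741211], [362.20001220703125, 98.30000305175781], [327.20001220703125, 156.6999969482422]] [[576.0, -205.8], [611.2, -128.1], [625.9, -134.3], [591.4, -212.9]] [ 601.1 -170.3] [85.3 16.  85.8]
cover 6803.5 [[200.0, 40.0], [287.0, 40.0], [287.0, 142.0], [200.0, 142.0]] [[414.7, -85.4], [522.4, -75.5], [534.8, -198.9], [416.0, -210.0]] [ 472.  -142.4] [108.1 124.1 119.3]
```

View pics/w1c.png

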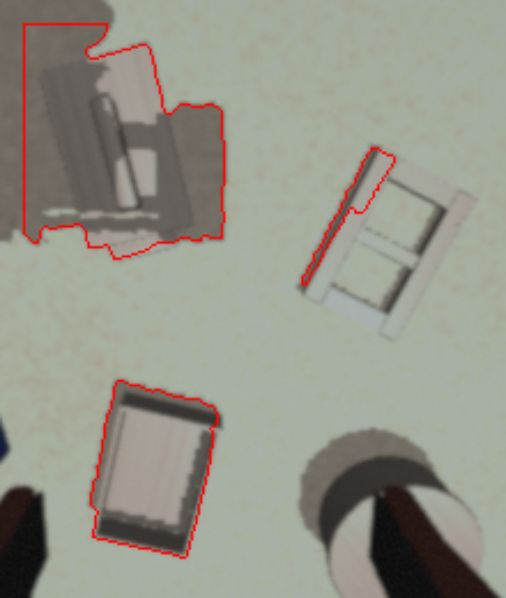

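The crop shows clean lit edges on the right and bottom sides of dish and spacer, with shadows up and to the left. I'll use the lit corners and the known sizes.

Run:
```python
from h import *
im,c=load("pics/w1.png")
def W(p,z): return plane(c,np.array(p)/2.3+[190,30],z)[:,:2]
d=W([(187,555),(216,428),(97,537)],30); print("dish BR, alongR, BL",d.round(1).tolist())
e=d[1]-d[0]; a=np.arctan2(e[1],e[0]); u=e/np.linalg.norm(e); n=np.array([-u[1],u[0]])
ctr=d[0]+u*46+n*32; print("dish",np.degrees(a),ctr)
print(tool((*ctr,130),a))
s=W([(376,150),(472,193),(392,337),(304,292)],12); print("spacer",s.round(1).tolist(),s.mean(0), np.linalg.norm(np.diff(s,axis=0),axis=1))
k=W([(148,45),(190,222),(75,257),(100,52)],6); print("cover",k.round(1).tolist())
r=W([(98,97),(130,207)],28); print("rib",r.round(1).tolist(),r.mean(0))
```

```text
dish BR, alongR, BL [[529.7, -386.1], [539.9, -297.9], [471.2, -378.5]]
dish 83.37330109231696 [ 503.1777753  -336.70766892]
(array([-84.2, -34.2, 119.9]), array([-0.   , -0.   ,  0.201]))
spacer [[614.0, -131.7], [672.5, -149.2], [641.7, -235.9], [584.6, -213.9]] [ 628.20325895 -182.66296829] [61.0365342  91.96802267 61.1158697 ]
cover [[482.7, -89.9], [513.4, -180.4], [446.9, -206.7], [456.8, -95.7]]
rib [[460.3, -120.9], [480.3, -174.8]] [ 470.29466856 -147.84191239]
```

```bash
python3 -m pendant '{"grip":[1,1,1,1,1,1,1],"linear":[[-21,-8.5,25],[-21,-8.5,25],[-21,-8.5,25],[-21,-8.5,25],[0,0,0],[0,0,0],[0,0,0]],"angular":[[0,0,0],[0,0,0],[0,0,0],[0,0,0],[0,0,0.1],[0,0,0.1],[0,0,0]]}'
python3 - <<'E'
from h import *
im,c=shot("wrist","pics/w2.png")
g=im[60:260,180:400]; cv2.imwrite("pics/w2c.png",cv2.resize(g,None,fx=2.5,fy=2.5,interpolation=cv2.INTER_CUBIC))
E
```

```text
t: 2.7
ee_pos: [503.2, -337.0, 149.3]
orientation: [-2.35, -2.083, 0.0]
ft_force: [0.8, 0.1, -0.5]
width: 88.0
grasp_force: 0.0
```

View pics/w2c.png

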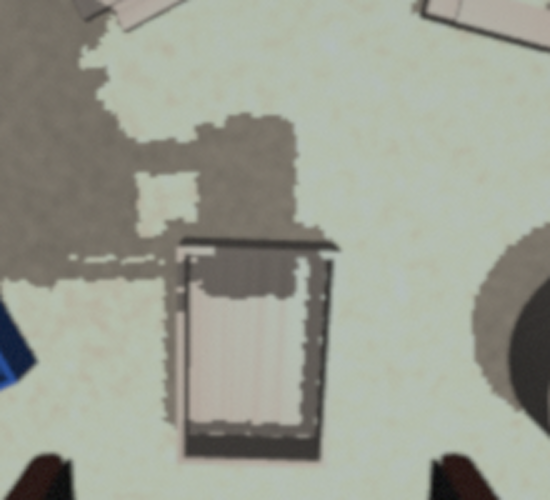

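The dish rim corners in the crop are about (182,248), (333,250), (321,461), (183,459), and it lies well aligned with the tool.

Run:
```python
from h import *
im,c=load("pics/w2.png")
w=plane(c,np.array([(182,248),(333,250),(321,461),(183,459)])/2.5+[180,60],30); print(w.round(1).tolist(),np.linalg.norm(np.diff(w,axis=0),axis=1))
ctr=w.mean(0)[:2]; e=w[0]+w[1]-w[2]-w[3]; a=np.arctan2(e[1],e[0]); print(ctr,np.degrees(a),tool((*ctr,6),a))
```

```text
[[482.3, -289.8, 30.0], [540.2, -297.4, 30.0], [527.6, -385.7, 30.0], [469.6, -377.9, 30.0]] [58.38351015 89.13684763 58.48791434]
[ 504.92195017 -337.68657218] 81.84957233884212 (array([ -0.8,   1.5, 143.8]), array([-0.001, -0.   ,  0.028]))
```

Run:
```python
from h import *
im,c=load("pics/w2.png")
for y in (180,212,230): print(y,[(x,*im[y,x].tolist()) for x in list(range(240,260))+list(range(298,322))])
for x in (280,): print([(y,*im[y,x].tolist()) for y in list(range(150,172))+list(range(230,250))])
```

```text
180 [(240, 165, 182, 181), (241, 166, 184, 181), (242, 165, 182, 179), (243, 166, 183, 179), (244, 159, 177, 173), (245, 140, 155, 155), (246, 111, 123, 126), (247, 101, 112, 118), (248, 105, 114, 120), (249, 103, 114, 119), (250, 99, 108, 115), (251, 90, 97, 102), (252, 88, 93, 98), (253, 78, 82, 87), (254, 69, 74, 77), (255, 102, 108, 112), (256, 138, 147, 153), (257, 157, 168, 174), (258, 162, 172, 180), (259, 161, 171, 179), (298, 180, 190, 181), (299, 180, 189, 181), (300, 176, 186, 177), (301, 157, 167, 162), (302, 126, 133, 132), (303, 104, 111, 113), (304, 93, 98, 102), (305, 88, 94, 98), (306, 88, 93, 98), (307, 90, 95, 99), (308, 94, 99, 103), (309, 86, 93, 93), (310, 63, 66, 67), (311, 80, 85, 82), (312, 130, 138, 132), (313, 169, 178, 171), (314, 178, 189, 180), (315, 175, 189, 180), (316, 172, 189, 179), (317, 172, 189, 180), (318, 172, 189, 181), (319, 169, 187, 180), (320, 170, 187, 180), (321, 170, 187, 180)]
212 [(240, 175, 190, 180), (241, 172, 188, 179), (242, 173, 189, 181), (243, 171, 187, 179), (244, 159, 175, 169), (245, 138, 152, 149), (246, 117, 130, 132), (2
[... 1878 characters left out ...]
7, 56, 58, 62), (158, 61, 64, 68), (159, 80, 84, 88), (160, 91, 96, 101), (161, 96, 102, 106), (162, 95, 100, 105), (163, 92, 97, 102), (164, 91, 97, 101), (165, 93, 97, 102), (166, 93, 98, 102), (167, 91, 97, 102), (168, 92, 97, 103), (169, 92, 98, 103), (170, 91, 97, 103), (171, 91, 96, 102), (230, 97, 103, 108), (231, 88, 93, 99), (232, 91, 97, 101), (233, 93, 99, 103), (234, 76, 81, 85), (235, 58, 63, 65), (236, 54, 56, 60), (237, 55, 58, 59), (238, 54, 57, 60), (239, 55, 58, 61), (240, 53, 56, 59), (241, 55, 59, 61), (242, 64, 67, 70), (243, 101, 107, 113), (244, 145, 154, 163), (245, 160, 171, 178), (246, 167, 179, 178), (247, 177, 188, 180), (248, 179, 190, 181), (249, 179, 190, 180)]
```

The rim's lit right and bottom strips blend with the table, so I correct the centre by about (+1.1, −1.3) mm. Now I descend and grip.

```bash
python3 -m pendant '{"grip":[1,1,1,1,1,-1,-1,-1,-1,-1,-1,-1],"linear":[[-1,1.4,36],[-1,1.3,36],[0,0,36],[0,0,35],[0,0,0],[0,0,0],[0,0,0],[0,0,0],[0,0,0],[0,0,0],[0,0,0],[0,0,0]],"angular":[[0,0,0.028],[0,0,0],[0,0,0],[0,0,0],[0,0,0],[0,0,0],[0,0,0],[0,0,0],[0,0,0],[0,0,0],[0,0,0],[0,0,0]]}'
```

```text
t: 3.75
ee_pos: [506.8, -339.4, 8.9]
orientation: [2.37, 2.059, 0.001]
ft_force: [-2.0, 1.6, 8.1]
width: 63.6
grasp_force: 30.0
```

```bash
python3 -m pendant '{"grip":[-1,-1,-1,-1,-1,-1,-1,-1,-1,-1,-1,-1],"linear":[[0,0,-36],[0,0,-36],[0,0,-36],[38,-1,-33],[38,-1,0],[38,-1,0],[38,-1,0],[38,-1,0],[38,-1,0],[38,-1,0],[38,-1,0],[38,-1,0]],"angular":[[0,0,0],[0,0,0],[0,0,0],[0,0,0],[0,0,0],[0,0,0],[0,0,0],[0,0,0],[0,0,0],[0,0,0],[0,0,0],[0,0,0]]}'
python3 -m pendant '{"grip":[-1,-1,-1,-1,-1],"linear":[[0,0,0],[0,0,0],[0,0,0],[0,0,0],[0,0,0]],"angular":[[0,0,-0.09],[0,0,-0.09],[0,0,-0.08],[0,0,0],[0,0,0]]}'
python3 - <<'E'
from h import *
im,c=shot("wrist","pics/w3.png"); cv2.imwrite("pics/w3c.png",cv2.resize(im[0:380,130:430],None,fx=1.57,fy=1.57,interpolation=cv2.INTER_CUBIC))
im,c=shot("top","pics/t3.png")
E
```

```text
t: 4.75
ee_pos: [544.1, -3.8, 143.1]
orientation: [2.371, 2.06, 0.001]
ft_force: [0.2, 0.4, -2.8]
width: 64.0
grasp_force: 30.0
t: 5.17
ee_pos: [544.3, -5.5, 142.8]
orientation: [2.087, 2.348, 0.0]
ft_force: [-0.8, 0.2, -2.0]
width: 64.0
grasp_force: 30.0
```

View pics/w3c.png

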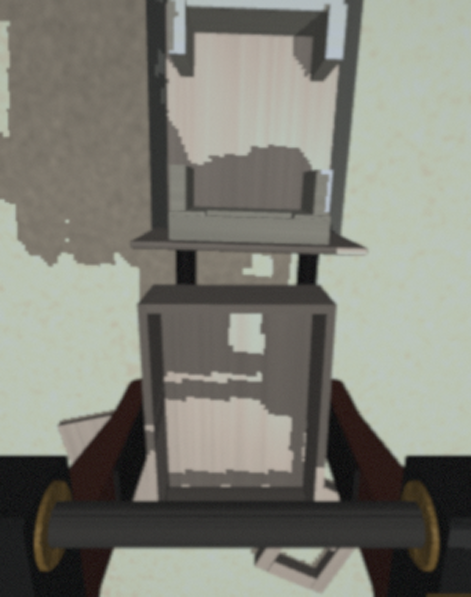

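The held dish rim is at crop rows 303–490, columns 147–330. The tray ahead shows side walls at columns 170–193 and 315–345, the bridge/front end at rows 210–243, the front plate edge at row ~245, and the +y end wall at row ~10–35. I'll read the edges numerically.

Run:
```python
from h import *
im,c=load("pics/w3.png"); g=im.mean(2).astype(int)
for y in (8,20,28,110,118,126,136,146): print(y,"L",list(g[y,222:262]),"R",list(g[y,312:362]))
for x in (246,262,280,300,328): print("col",x,"0-50:",list(g[0:50,x]),"100-170:",list(g[100:172,x]))
print("dish row 230 L",list(g[230,215:240]),"R",list(g[230,320:350])); print("dish col 270 rows 180-210",list(g[178:212,270]),"col 240",list(g[178:212,240]))
```

```text
8 L [np.int64(95), np.int64(65), np.int64(48), np.int64(47), np.int64(46), np.int64(49), np.int64(48), np.int64(48), np.int64(49), np.int64(47), np.int64(50), np.int64(49), np.int64(55), np.int64(80), np.int64(109), np.int64(121), np.int64(125), np.int64(123), np.int64(125), np.int64(127), np.int64(135), np.int64(154), np.int64(179), np.int64(186), np.int64(182), np.int64(159), np.int64(104), np.int64(76), np.int64(72), np.int64(75), np.int64(76), np.int64(75), np.int64(74), np.int64(74), np.int64(76), np.int64(73), np.int64(74), np.int64(75), np.int64(74), np.int64(75)] R [np.int64(76), np.int64(76), np.int64(76), np.int64(76), np.int64(77), np.int64(77), np.int64(77), np.int64(76), np.int64(76), np.int64(76), np.int64(76), np.int64(76), np.int64(76), np.int64(75), np.int64(76), np.int64(76), np.int64(78), np.int64(79), np.int64(77), np.int64(74), np.int64(73), np.int64(70), np.int64(65), np.int64(62), np.int64(61), np.int64(61), np.int64(78), np.int64(125), np.int64(165), np.int64(182), np.int64(186), np.int64(186), np.int64(187), np.int64(187), np.int64(187), np.int64(186), np.int
[... 19657 characters left out ...]
), np.int64(98), np.int64(97), np.int64(99), np.int64(98), np.int64(97), np.int64(98), np.int64(97), np.int64(98), np.int64(98), np.int64(99), np.int64(96), np.int64(97), np.int64(97), np.int64(97), np.int64(97)] col 240 [np.int64(116), np.int64(116), np.int64(107), np.int64(80), np.int64(64), np.int64(59), np.int64(61), np.int64(59), np.int64(58), np.int64(57), np.int64(58), np.int64(59), np.int64(60), np.int64(60), np.int64(60), np.int64(73), np.int64(93), np.int64(98), np.int64(98), np.int64(98), np.int64(97), np.int64(96), np.int64(96), np.int64(95), np.int64(95), np.int64(96), np.int64(94), np.int64(95), np.int64(94), np.int64(94), np.int64(94), np.int64(95), np.int64(94), np.int64(94)]
```

Run:
```python
from h import *
im,c=load("pics/w3.png"); o=ctrl.get_obs()
R=Ro.from_rotvec(o["orientation"]).as_matrix(); p=np.array(o["ee_pos"])
T=lambda w:(w-p)@R
L=T(plane(c,[(247.9,8),(247.9,20),(248,28),(248,110),(248,118),(248,126)],60)); Rr=T(plane(c,[(339,8),(338.2,20),(337.7,28),(331.3,110),(330.3,118),(329.4,126)],60))
print("tool frame L",L.round(1)[:,:2].tolist(),"R",Rr.round(1)[:,:2].tolist())
F=T(plane(c,[(262,4.2),(280,4.7),(300,5.3)],51)); N=T(plane(c,[(262,133.9),(280,134.3),(300,134.8)],51)); B=T(plane(c,[(280,138.3)],66)); fl=T(plane(c,[(280,21.2)],10))
print("far",F.round(1)[:,:2].tolist(),"near",N.round(1)[:,:2].tolist(),"bridge",B.round(1)[:,:2].tolist(),"floorfar",fl.round(1)[:,:2].tolist())
# dish: rim z: bottom assumed z = ee_z-9 -> rim +21
z=p[2]-8.9+30
D=T(plane(c,[(219.6,230),(341,230),(270,194),(240,193.2),(330,193.5)],z)); print("dish rim",D.round(1)[:,:2].tolist())
print("yaw",np.degrees(np.arctan2(R[1,0],R[0,0])))
```

```text
tool frame L [[159.2, -23.5], [151.6, -23.8], [146.4, -23.9], [88.8, -25.7], [82.7, -25.9], [76.5, -26.1]] R [[159.3, 42.7], [151.7, 42.6], [146.5, 42.6], [88.9, 40.9], [82.8, 40.5], [76.6, 40.1]]
far [[164.4, -13.7], [164.1, -0.2], [163.8, 14.8]] near [[69.7, -15.4], [69.4, -0.1], [69.1, 16.9]] bridge [[67.2, -0.1]] floorfar [[164.5, -0.2]]
dish rim [[27.4, -31.5], [27.5, 31.9], [46.8, -5.0], [47.2, -20.0], [47.1, 25.1]]
yaw 96.70970941956296
```

Nest centre is at tool (116.8, 8.4), turned +0.027 rad, and the dish sits at tool x +0.9, y +0.2. Next I move over it.

```bash
cat > nest.py <<'E'
from h import *
# nest pose measured in w3 (tool frame of that moment)
p3=np.array([544.3,-5.5,142.8]); y3=np.radians(96.71)
def f(x,y): return p3[:2]+x*np.array([np.cos(y3),np.sin(y3)])+y*np.array([np.sin(y3),-np.cos(y3)])
N=f(116.8,8.4); A=y3-0.027; ny=np.array([np.cos(A),np.sin(A)]); nx=np.array([ny[1],-ny[0]])
def at(x,y): return N+x*nx+y*ny
E
python3 -m pendant '{"grip":[-1,-1,-1,-1,-1,-1],"linear":[[0,0,0],[38.7,1.7,10],[38.7,1.7,20],[38.7,1.7,25],[0,0,0],[0,0,0]],"angular":[[0,0,0.027],[0,0,0],[0,0,0],[0,0,0],[0,0,0],[0,0,0]]}'
python3 - <<'E'
from nest import *
print(N,np.degrees(A),tool((*at(-0.2,-0.9),60),A))
E
```

```text
t: 5.77
ee_pos: [537.9, 106.3, 89.6]
orientation: [-2.114, -2.322, 0.003]
ft_force: [-0.0, -1.1, -1.1]
width: 63.9
grasp_force: 30.0
[538.99507417 111.48144196] 95.16301395314677 (array([ 4.2,  1.5, 29.6]), array([-0.003,  0.   ,  0.004]))
```

```bash
python3 -m pendant '{"grip":[-1,-1,-1,-1,-1,-1],"linear":[[4.2,1.5,5],[0,0,5],[0,0,0],[0,0,0],[0,0,0],[0,0,0]],"angular":[[0,0,0.004],[0,0,0],[0,0,0],[0,0,0],[0,0,0],[0,0,0]]}'
python3 - <<'E'
from nest import *
print(tool((*at(-0.2,-0.9),60),A))
E
```

```text
t: 6.27
ee_pos: [540.4, 108.9, 81.2]
orientation: [2.122, 2.316, 0.001]
ft_force: [0.6, -0.1, -3.4]
width: 64.0
grasp_force: 30.0
(array([ 1.8, -1.4, 21.2]), array([ 0.001, -0.   , -0.003]))
```

```bash
Z='{"grip":[-1],"linear":[[0,0,0]],"angular":[[0,0,0]]}'; for i in 1 2 3 4 5; do python3 -m pendant '{"grip":[-1],"linear":[[0,0,0]],"angular":[[0,0,0]]}' | grep -E "ee_pos|orient"; done
```

```text
ee_pos: [540.3, 109.0, 81.1]
orientation: [2.121, 2.317, 0.001]
ee_pos: [540.3, 109.2, 81.0]
orientation: [2.121, 2.317, 0.001]
ee_pos: [540.2, 109.3, 80.9]
orientation: [2.121, 2.317, 0.0]
ee_pos: [540.1, 109.4, 80.9]
orientation: [2.121, 2.318, 0.0]
ee_pos: [540.1, 109.4, 80.8]
orientation: [-2.121, -2.318, -0.0]
```

```bash
python3 -m pendant '{"grip":[-1,-1,-1,-1,-1,-1,-1,-1],"linear":[[0,0,0],[0,0,0],[0,0,0],[0,0,0],[0,0,0],[0,0,0],[0,0,0],[0,0,0]],"angular":[[0,0,0],[0,0,0],[0,0,0],[0,0,0],[0,0,0],[0,0,0],[0,0,0],[0,0,0]]}'
python3 - <<'E'
from nest import *
print(tool((*at(-0.2,-0.9),60),A))
im,c=shot("wrist","pics/w4.png"); cv2.imwrite("pics/w4c.png",cv2.resize(im[60:360,170:390],None,fx=1.9,fy=1.9,interpolation=cv2.INTER_CUBIC))
E
```

```text
t: 7.35
ee_pos: [540.1, 109.4, 80.8]
orientation: [-2.121, -2.318, 0.0]
ft_force: [-0.1, 0.8, -2.8]
width: 63.9
grasp_force: 30.0
(array([ 1.3, -1.1, 20.8]), array([-0.   , -0.   , -0.002]))
```

View pics/w4c.png

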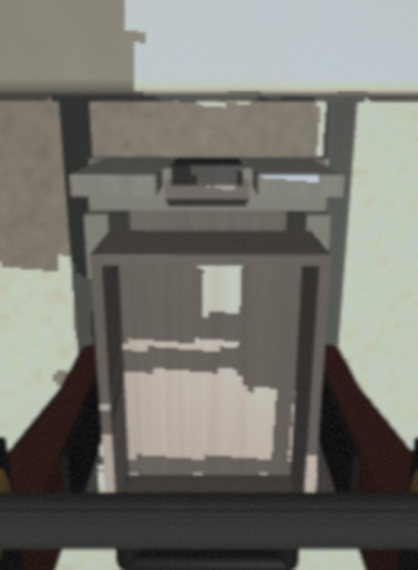

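The dish rim is centred at crop column 211, against catch and posts at 208.5. That matches the −1.1 mm correction worked out.

```bash
python3 -m pendant '{"grip":[-1,-1,-1,-1,-1,-1,-1,-1,-1],"linear":[[1.3,-1.1,7],[0,0,7],[0,0,0],[0,0,0],[0,0,0],[0,0,0],[0,0,0],[0,0,0],[0,0,0]],"angular":[[0,0,-0.002],[0,0,0],[0,0,0],[0,0,0],[0,0,0],[0,0,0],[0,0,0],[0,0,0],[0,0,0]]}'
python3 - <<'E'
from nest import *
print(tool((*at(-0.2,-0.9),19),A))
E
```

```text
t: 8.15
ee_pos: [539.1, 110.6, 67.0]
orientation: [2.118, 2.32, 0.0]
ft_force: [-0.4, -0.5, -3.2]
width: 63.6
grasp_force: 30.0
(array([-0. , -0.2, 48. ]), array([ 0., -0.,  0.]))
```

```bash
python3 -m pendant '{"grip":[-1,-1,-1,-1,-1,-1],"linear":[[0,-0.2,8],[0,0,8],[0,0,8],[0,0,6],[0,0,0],[0,0,0]],"angular":[[0,0,0],[0,0,0],[0,0,0],[0,0,0],[0,0,0],[0,0,0]]}'; python3 -m pendant '{"grip":[-1,-1,-1,-1,-1,-1],"linear":[[0,0,5],[0,0,5],[0,0,5],[0,0,2],[0,0,0],[0,0,0]],"angular":[[0,0,0],[0,0,0],[0,0,0],[0,0,0],[0,0,0],[0,0,0]]}'
```

```text
t: 8.65
ee_pos: [538.2, 110.5, 36.0]
orientation: [-2.118, -2.319, 0.002]
ft_force: [0.1, -0.6, -2.3]
width: 64.0
grasp_force: 30.0
t: 9.15
ee_pos: [538.7, 110.6, 19.7]
orientation: [-2.118, -2.32, 0.0]
ft_force: [-0.2, -0.0, -2.2]
width: 63.8
grasp_force: 30.0
```

```bash
python3 -m pendant '{"grip":[-1,-1,-1,1,1,1,1,1],"linear":[[0,0,1],[0,0,0.7],[0,0,0],[0,0,0],[0,0,0],[0,0,0],[0,0,0],[0,0,0]],"angular":[[0,0,0],[0,0,0],[0,0,0],[0,0,0],[0,0,0],[0,0,0],[0,0,0],[0,0,0]]}'; python3 -m pendant '{"grip":[1,1,1,1,1,1],"linear":[[0,0,-25],[0,0,-35],[0,0,-35],[0,0,-35],[0,0,-20],[0,0,0]],"angular":[[0,0,0],[0,0,0],[0,0,0],[0,0,0],[0,0,0],[0,0,0]]}'
python3 - <<'E'
from nest import *
# spacer corners from w1: long axis
s=np.array([[614.0,-131.7],[672.5,-149.2],[641.7,-235.9],[584.6,-213.9]])
for a,b in ((1,2),(0,3),): e=s[a]-s[b]; print(np.degrees(np.arctan2(e[1],e[0])))
a=np.radians(69.5); print(tool((628.2,-182.7,150),a))
E
```

```text
t: 9.82
ee_pos: [538.8, 110.6, 18.1]
orientation: [2.119, 2.32, 0.0]
ft_force: [-0.4, -1.0, -0.6]
width: 87.5
grasp_force: 0.0
t: 10.32
ee_pos: [541.6, 111.1, 172.8]
orientation: [2.115, 2.316, 0.011]
ft_force: [1.2, 0.4, 0.1]
width: 88.0
grasp_force: 0.0
70.44252056007447
70.31968691030967
(array([-300.5,   59.4,   23.1]), array([ 0.008, -0.003,  0.448]))
```

```bash
python3 -m pendant '{"grip":[1,1,1,1,1,1,1,1,1,1,1,1],"linear":[[-37.6,7.4,2.9],[-37.6,7.4,2.9],[-37.6,7.4,2.9],[-37.6,7.4,2.9],[-37.6,7.4,2.9],[-37.6,7.4,2.9],[-37.6,7.4,2.9],[-37.6,7.4,2.9],[0,0,0],[0,0,0],[0,0,0],[0,0,0]],"angular":[[0,0,0],[0,0,0],[0,0,0],[0,0,0],[0,0,0],[0,0,0],[0,0,0],[0,0,0],[0,0,0.108],[0,0,0.108],[0,0,0.108],[0,0,0.108]]}'
python3 -m pendant '{"grip":[1,1,1,1],"linear":[[0,0,0],[0,0,0],[0,0,0],[0,0,0]],"angular":[[0,0,0],[0,0,0],[0,0,0],[0,0,0]]}'
python3 - <<'E'
from nest import *
shot("top","pics/t5.png")
im,c=shot("wrist","pics/w5.png"); s=cv2.GaussianBlur(im,(3,3),0).astype(int)
d=(s[:,:,2]-s[:,:,1])  # table ~ -9, steel ~ +5, blown steel ~ -8
print("G-B,R-G rows across:")
for y in (185,215,): print(y,[(x,int(s[y,x].mean()),int(s[y,x,1]-s[y,x,0])) for x in list(range(236,262,1))+list(range(300,326,1))])
for x in (256,): print([(y,int(s[y,x].mean()),int(s[y,x,1]-s[y,x,0])) for y in list(range(140,165,1))+list(range(230,262,1))])
E
```

```text
t: 11.32
ee_pos: [624.0, -183.9, 143.0]
orientation: [-2.571, -1.803, 0.002]
ft_force: [-0.4, 0.4, -0.3]
width: 87.9
grasp_force: 0.0
t: 11.65
ee_pos: [624.7, -183.5, 144.4]
orientation: [-2.564, -1.814, 0.001]
ft_force: [-0.0, -0.7, 0.6]
width: 87.6
grasp_force: 0.0
G-B,R-G rows across:
185 [(236, 100, 9), (237, 100, 10), (238, 100, 9), (239, 101, 9), (240, 103, 9), (241, 105, 10), (242, 105, 10), (243, 104, 10), (244, 102, 10), (245, 102, 10), (246, 103, 9), (247, 105, 10), (248, 105, 9), (249, 105, 10), (250, 104, 9), (251, 104, 9), (252, 102, 9), (253, 100, 10), (254, 94, 8), (255, 88, 6), (256, 85, 4), (257, 85, 4), (258, 85, 4), (259, 84, 5), (260, 84, 5), (261, 84, 5), (300, 129, 12), (301, 109, 10), (302, 95, 9), (303, 92, 8), (304, 106, 7), (305, 130, 8), (306, 148, 8), (307, 154, 9), (308, 156, 9), (309, 157, 9), (310, 157, 10), (311, 158, 9), (312, 159, 9), (313, 158, 10), (314, 156, 10), (315, 151, 11), (316, 151, 12), (317, 156, 14), (318, 162, 12), (319, 163, 11), (320, 163, 12), (321, 163, 13), (322, 163, 13), (323, 162, 14), (324, 161, 16), (325, 160, 16)]
215 [(236, 
[... 971 characters left out ...]
(151, 99, 9), (152, 90, 7), (153, 79, 5), (154, 77, 4), (155, 83, 4), (156, 86, 5), (157, 86, 5), (158, 86, 5), (159, 87, 5), (160, 87, 5), (161, 86, 5), (162, 86, 5), (163, 86, 4), (164, 86, 5), (230, 131, 8), (231, 131, 8), (232, 132, 8), (233, 133, 8), (234, 134, 8), (235, 134, 9), (236, 138, 9), (237, 146, 11), (238, 156, 13), (239, 161, 14), (240, 162, 14), (241, 162, 14), (242, 163, 15), (243, 162, 14), (244, 162, 14), (245, 161, 15), (246, 161, 16), (247, 160, 16), (248, 161, 16), (249, 161, 15), (250, 161, 17), (251, 162, 16), (252, 162, 15), (253, 163, 13), (254, 163, 12), (255, 163, 13), (256, 162, 16), (257, 161, 16), (258, 162, 16), (259, 162, 15), (260, 162, 14), (261, 162, 13)]
```

View pics/w5.png

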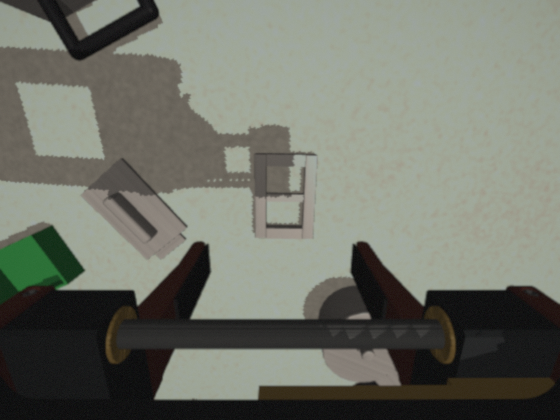

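The frame is upright in view: left edge ~254.7, right ~315.5→313.5, top ~154.5, bottom ~237.5. The cover at (135,208) is visible too.

Run:
```python
from nest import *
im,c=load("pics/w5.png"); o=ctrl.get_obs(); R=Ro.from_rotvec(o["orientation"]).as_matrix(); p=np.array(o["ee_pos"])
w=(plane(c,[(254.5,185),(255,215),(315.5,185),(313.5,215),(285,154.3),(256,237.3)],12)-p)@R
print(w[:,:2].round(1).tolist(), p.round(1),np.degrees(np.arctan2(R[1,0],R[0,0])).round(2))
```

```text
[[15.7, -26.6], [-17.2, -26.9], [15.9, 36.8], [-17.1, 35.9], [47.4, 4.9], [-43.2, -26.4]] [ 624.8 -183.5  144.7] 70.52
```

```bash
python3 -m pendant '{"grip":[1,1,1,1,1,1,1,1],"linear":[[1,2.4,34],[1.1,2.4,34],[0,0,34],[0,0,34],[0,0,0],[0,0,0],[0,0,0],[0,0,0]],"angular":[[0,0,0.015],[0,0,0],[0,0,0],[0,0,0],[0,0,0],[0,0,0],[0,0,0],[0,0,0]]}'
```

```text
t: 12.42
ee_pos: [631.9, -183.8, 11.5]
orientation: [2.577, 1.791, 0.004]
ft_force: [0.5, 0.4, 0.2]
width: 87.6
grasp_force: 0.0
```

```bash
python3 -m pendant '{"grip":[1,1,1,1,-1,-1,-1,-1,-1,-1],"linear":[[0,-2,5],[0,0,3],[0,0,0],[0,0,0],[0,0,0],[0,0,0],[0,0,0],[0,0,0],[0,0,0],[0,0,0]],"angular":[[0,0,0],[0,0,0],[0,0,0],[0,0,0],[0,0,0],[0,0,0],[0,0,0],[0,0,0],[0,0,0],[0,0,0]]}'
```

```text
t: 13.25
ee_pos: [628.4, -182.6, 0.9]
orientation: [2.58, 1.792, 0.0]
ft_force: [0.7, 0.5, 0.4]
width: 63.8
grasp_force: 30.0
```

```bash
python3 -m pendant '{"grip":[-1,-1,-1,-1,-1,-1,-1,-1,-1],"linear":[[0,0,-36],[0,0,-36],[0,0,-36],[0,0,-36],[27.3,-28.1,0],[27.3,-28.1,0],[27.3,-28.1,0],[27.3,-28.1,0],[27.3,-28.1,0]],"angular":[[0,0,0],[0,0,0],[0,0,0],[0,0,0],[0,0,0],[0,0,0],[0,0,0],[0,0,0],[0,0,0]]}'
python3 -m pendant '{"grip":[-1,-1,-1,-1,-1,-1,-1],"linear":[[0,0,0],[0,0,0],[0,0,0],[0,0,0],[0,0,0],[0,0,0],[0,0,0]],"angular":[[0,0,-0.112],[0,0,-0.112],[0,0,-0.111],[0,0,-0.111],[0,0,0],[0,0,0],[0,0,0]]}'
python3 - <<'E'
from nest import *
im,c=shot("wrist","pics/w6.png"); g=cv2.GaussianBlur(im,(3,3),0).mean(2)
o=ctrl.get_obs(); R=Ro.from_rotvec(o["orientation"]).as_matrix(); p=np.array(o["ee_pos"]); T=lambda w:(w-p)@R
print(p.round(1),np.degrees(np.arctan2(R[1,0],R[0,0])))
def edges(v,o,th=14):
    d=np.gradient(v); r=[(round(o+i,1),int(d[i])) for i in range(1,len(d)-1) if abs(d[i])>th and abs(d[i])>=abs(d[i-1]) and abs(d[i])>abs(d[i+1])]; return r
for y in (10,25,112,122): print("row",y,edges(g[y,200:370],200))
for x in (262,280,300): print("col",x,edges(g[0:300,x],0,8))
for y in (240,250): print("spacer row",y,edges(g[y,190:380],190,8))
for x in (250,310): print("spacer col",x,edges(g[180:300,x],180,8))
E
```

```text
t: 14.0
ee_pos: [542.8, -4.4, 144.8]
orientation: [-2.58, -1.792, 0.0]
ft_force: [0.1, 0.7, -1.3]
width: 63.9
grasp_force: 30.0
t: 14.58
ee_pos: [544.0, -5.7, 144.8]
orientation: [-2.123, -2.315, 0.0]
ft_force: [-0.4, -0.9, -1.8]
width: 63.9
grasp_force: 30.0
[544.1  -5.8 144.8] 94.97230858964691
row 10 [(218, -18), (230, 21), (235, 18), (242, -33), (332, 36), (343, -30), (354, 30)]
row 25 [(218, -18), (230, 20), (235, 19), (242, -32), (246, 27), (251, -30), (322, 19), (326, -15), (331, 35), (343, -30), (353, 30)]
row 112 [(223, -18), (234, 20), (245, -19), (249, 17), (315, -16), (319, 17), (323, -14), (328, 19), (338, -31), (347, 29)]
row 122 [(224, -20), (235, 22), (245, -19), (315, -16), (318, 15), (322, -14), (327, 21), (334, 14), (338, -29), (347, 28)]
col 262 [(5, -31), (12, 27), (17, -31), (26, 31), (105, -10), (131, -9), (134, 14), (153, -11), (157, 17), (160, -8), (165, 15), (174, -18), (186, -19), (191, 12), (212, 27), (254, -39), (259, 11), (272, 26)]
col 280 [(5, -31), (12, 28), (17, -31), (26, 32), (102, -22), (131, -9), (134, 14), (153, -12), (160, 10), (169, 11), (175, -9), (186, -18), (191, 12), (212, 27), (254, -38), (259, 26), (262, -16), (272, 26)]
col 300 [(5, -31), (12, 27), (17, -30), (26, 32), (94, -21), (126, -8), (131, -8), (134, 14), (153, -12), (160, 8), (166, 11), (175, -20), (187, -26), (191, 12), (202, 26), (254, -39), (260, 10), (272, 27)]
spacer row 240 [(224, -21), (247, 38), (313, -37), (336, 22)]
spacer row 250 [(209, -41), (225, 19), (244, -8), (248, 34), (313, -37), (316, 9), (336, -19), (351, 37)]
spacer col 250 [(186, 11), (191, 12), (212, 28), (254, -37), (260, 10), (271, 24)]
spacer col 310 [(184, 12), (187, -33), (191, 12), (212, 28), (254, -38), (260, 10), (272, 24)]
```

Run:
```python
from nest import *
im,c=load("pics/w6.png"); p=np.array([544.1,-5.8,144.8]); o=ctrl.get_obs(); R=Ro.from_rotvec(o["orientation"]).as_matrix(); T=lambda w:((w-p)@R)[:,:2].round(1).tolist()
print("walls z60",T(plane(c,[(242.3,10),(332,10),(242.3,25),(331.3,25),(245.2,112),(328,112),(245.3,122),(327,122)],60)))
print("end far/near z51",T(plane(c,[(280,5),(280,134)],51)),"bridge",T(plane(c,[(280,138.3)],66)))
print("dish rim z40 outer,inner far",T(plane(c,[(280,12),(280,17)],40)),"dish L in, near?",T(plane(c,[(280,131)],40)), "dish inner sides row25",T(plane(c,[(251,25),(322,25)],40)))
z=p[2]-0.9+12
print("spacer",T(plane(c,[(280,190.7),(250,190.7),(310,190.7),(224,240),(336,240),(280,212)],z)))
print("nest stored in tool",T(np.array([[*N,0]])))
```

```text
walls z60 [[158.4, -27.8], [158.5, 38.1], [148.7, -28.2], [148.8, 38.1], [87.2, -28.2], [87.2, 38.7], [79.4, -28.3], [79.5, 38.3]]
end far/near z51 [[164.4, -0.1], [69.4, -0.0]] bridge [[66.9, -0.0]]
dish rim z40 outer,inner far [[163.1, -0.1], [159.6, -0.1]] dish L in, near? [[71.4, -0.0]] dish inner sides row25 [[154.0, -23.5], [154.1, 33.7]]
spacer [[45.9, 0.1], [45.9, -16.0], [45.9, 16.1], [17.2, -31.5], [17.3, 31.7], [33.9, 0.1]]
nest stored in tool [[117.3, 5.1]]
```

```bash
cat >> nest.py <<'E'
p3=np.array([544.1,-5.8,144.8]); y3=np.radians(94.97); N=f(116.9,5.1); A=y3; ny=np.array([np.cos(A),np.sin(A)]); nx=np.array([ny[1],-ny[0]])
E
python3 -m pendant '{"grip":[-1,-1,-1,-1,-1,-1,-1,-1,-1],"linear":[[38.5,1.7,10],[38.5,1.7,12],[38.5,1.6,12],[1.5,0,16],[0,0,0],[0,0,0],[0,0,0],[0,0,0],[0,0,0]],"angular":[[0,0,0],[0,0,0],[0,0,0],[0,0,0],[0,0,0],[0,0,0],[0,0,0],[0,0,0],[0,0,0]]}'
python3 - <<'E'
from nest import *
print(N,tool((*at(-0.1,0.1),41),A))
E
```

```text
t: 15.38
ee_pos: [539.4, 110.4, 95.8]
orientation: [2.121, 2.316, 0.002]
ft_force: [-0.6, 0.5, -0.9]
width: 63.8
grasp_force: 30.0
[539.05329585 111.10231297] (array([ 0.8, -0.5, 54.8]), array([ 0.001, -0.   ,  0.001]))
```

Corrected now and descend in two stages, to just inside the walls and then near the dish.

```bash
python3 -m pendant '{"grip":[-1,-1,-1,-1,-1,-1,-1,-1],"linear":[[0.8,-0.5,10],[0,0,10],[0,0,10],[0,0,0],[0,0,0],[0,0,0],[0,0,0],[0,0,0]],"angular":[[0,0,0],[0,0,0],[0,0,0],[0,0,0],[0,0,0],[0,0,0],[0,0,0],[0,0,0]]}'
python3 - <<'E'
from nest import *
print(tool((*at(-0.1,0.1),41),A))
E
```

```text
t: 16.05
ee_pos: [538.4, 112.2, 65.2]
orientation: [2.119, 2.319, 0.001]
ft_force: [-0.7, 0.3, -1.4]
width: 63.6
grasp_force: 30.0
(array([-1. ,  0.4, 24.2]), array([ 0.001, -0.   ,  0.003]))
```

```bash
python3 -m pendant '{"grip":[-1,-1,-1,-1,-1,-1,-1,-1],"linear":[[-0.9,0.4,0],[0,0,0],[0,0,0],[0,0,0],[0,0,0],[0,0,0],[0,0,0],[0,0,0]],"angular":[[0,0,0.002],[0,0,0],[0,0,0],[0,0,0],[0,0,0],[0,0,0],[0,0,0],[0,0,0]]}'
python3 - <<'E'
from nest import *
print(tool((*at(-0.1,0.1),41),A))
E
```

```text
t: 16.72
ee_pos: [538.6, 111.2, 64.9]
orientation: [2.122, 2.317, 0.0]
ft_force: [0.4, -0.1, -2.0]
width: 63.9
grasp_force: 30.0
(array([-0. ,  0.3, 23.9]), array([ 0.   , -0.   ,  0.001]))
```

```bash
python3 -m pendant '{"grip":[-1,-1,-1,-1,-1,-1,-1],"linear":[[0,0.3,6],[0,0,6],[0,0,6],[0,0,3],[0,0,0],[0,0,0],[0,0,0]],"angular":[[0,0,0],[0,0,0],[0,0,0],[0,0,0],[0,0,0],[0,0,0],[0,0,0]]}'
python3 -m pendant '{"grip":[-1,-1,-1,-1,1,1,1,1],"linear":[[0,0,1],[0,0,1],[0,0,1],[0,0,0],[0,0,0],[0,0,0],[0,0,0],[0,0,0]],"angular":[[0,0,0],[0,0,0],[0,0,0],[0,0,0],[0,0,0],[0,0,0],[0,0,0],[0,0,0]]}'
```

```text
t: 17.3
ee_pos: [539.0, 111.3, 43.9]
orientation: [2.122, 2.317, 0.0]
ft_force: [0.5, 0.7, -1.6]
width: 63.3
grasp_force: 30.0
t: 17.97
ee_pos: [539.0, 111.2, 41.0]
orientation: [2.122, 2.316, 0.0]
ft_force: [0.0, 0.7, 0.9]
width: 85.9
grasp_force: 0.0
```

```bash
python3 -m pendant '{"grip":[1,1,1,1,1,1,1,1,1,1,1],"linear":[[0,0,-25],[0,0,-36],[0,0,-36],[0,0,-10],[-36,-13,0],[-36,-13,0],[-36,-13,0],[-36,-13,0],[-36,-13,0],[-36,-13,0],[-36,-13,0]],"angular":[[0,0,0],[0,0,0],[0,0,0],[0,0,0],[0,0,0],[0,0,0],[0,0,0],[0,0,0],[0,0,0],[0,0,0],[0,0,0]]}'
python3 -m pendant '{"grip":[1,1,1,1,1,1,1],"linear":[[0,0,0],[0,0,0],[0,0,0],[0,0,0],[0,0,0],[0,0,0],[0,0,0]],"angular":[[0,0,-0.09],[0,0,-0.09],[0,0,-0.089],[0,0,0],[0,0,0],[0,0,0],[0,0,0]]}'
python3 - <<'E'
from nest import *
im,c=shot("wrist","pics/w7.png"); cv2.imwrite("pics/w7c.png",cv2.resize(im[70:310,180:390],None,fx=2.5,fy=2.5,interpolation=cv2.INTER_CUBIC))
E
```

```text
t: 18.88
ee_pos: [469.4, -149.3, 147.7]
orientation: [-2.122, -2.317, 0.0]
ft_force: [0.6, -0.1, 0.2]
width: 87.6
grasp_force: 0.0
t: 19.47
ee_pos: [470.3, -147.5, 147.8]
orientation: [-1.794, -2.579, 0.0]
ft_force: [-0.5, -0.5, 0.3]
width: 87.8
grasp_force: 0.0
```

View pics/w7c.png

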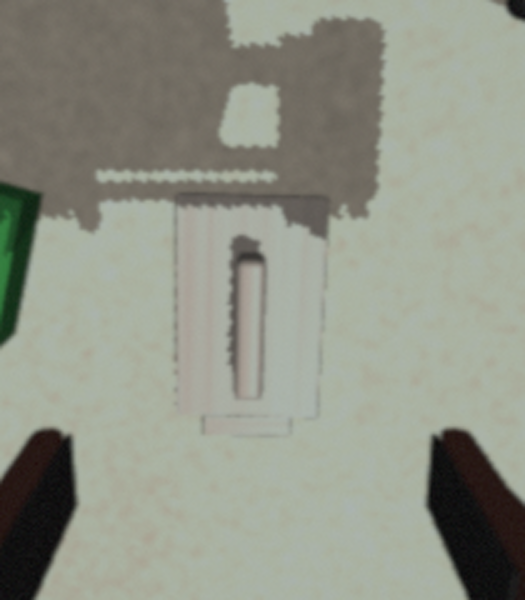

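The cover's plate corners in the crop are (177,196), (327,198), (318,417), (180,415). The tongue spans 203–291 down to 434, and the rib top runs from (251,262) to (248,397).

Run:
```python
from nest import *
im,c=load("pics/w7.png"); o=ctrl.get_obs(); R=Ro.from_rotvec(o["orientation"]).as_matrix(); p=np.array(o["ee_pos"]); q=lambda l:np.array(l)/2.5+[180,70]
T=lambda w:((w-p)@R)[:,:2].round(1).tolist()
print(p.round(1),np.degrees(np.arctan2(R[1,0],R[0,0])))
print("plate",T(plane(c,q([(177,196),(327,198),(318,417),(180,415)]),6)),"tongue",T(plane(c,q([(203,434),(291,435)]),5)),"rib",T(plane(c,q([(251,262),(248.5,397)]),28)))
g=cv2.GaussianBlur(im,(3,3),0).mean(2)
for y in (185,200,215,225): print(y,[(270+i,int(v)) for i,v in enumerate(np.gradient(g[y,270:292])) if abs(v)>9])
```

```text
[ 470.4 -147.5  147.8] 110.38033582102308
plate [[52.2, -30.2], [51.4, 31.7], [-46.6, 30.9], [-45.6, -31.8]] tongue [[-55.5, -21.6], [-56.0, 18.8]] rib [[28.9, 0.3], [-28.1, -0.6]]
185 [(271, -15), (272, -24), (273, -17), (275, 17), (276, 17), (277, 10), (283, -11), (284, -12), (286, 11), (287, 12)]
200 [(270, -17), (271, -22), (272, -23), (274, 11), (275, 19), (276, 16), (283, -12), (286, 12)]
215 [(270, -18), (271, -19), (272, -17), (274, 12), (275, 17), (276, 13), (282, -9), (283, -12), (285, 10), (286, 11)]
225 [(272, -14), (273, -12), (275, 11), (276, 10), (282, -11), (283, -9), (285, 12), (286, 10)]
```

```bash
python3 -m pendant '{"grip":[1,1,1,1,1,1,1,1],"linear":[[0,0,34],[0,0,34],[0,0,34],[0,0,30],[0,0,0],[0,0,0],[0,0,0],[0,0,0]],"angular":[[0,0,0.013],[0,0,0],[0,0,0],[0,0,0],[0,0,0],[0,0,0],[0,0,0],[0,0,0]]}'
python3 - <<'E'
from nest import *
y=np.radians(109.64); print(tool((470.2,-147.6,8.5),y))
E
```

```text
t: 20.18
ee_pos: [471.7, -148.2, 17.7]
orientation: [1.807, 2.566, 0.001]
ft_force: [0.1, -0.4, 0.5]
width: 87.8
grasp_force: 0.0
(array([ 1.1, -1.3,  9.2]), array([0.003, 0.002, 0.001]))
```

```bash
python3 -m pendant '{"grip":[1,1,1,1,1,1],"linear":[[0.5,-0.8,5],[0,0,2.5],[0,0,0],[0,0,0],[0,0,0],[0,0,0]],"angular":[[0,0,0],[0,0,0],[0,0,0],[0,0,0],[0,0,0],[0,0,0]]}'
python3 -m pendant '{"grip":[-1,-1,-1,-1,-1,-1,-1,-1,-1,-1],"linear":[[0,0,0],[0,0,0],[0,0,0],[0,0,0],[0,0,0],[0,0,0],[0,0,0],[0,0,0],[0,0,0],[0,0,0]],"angular":[[0,0,0],[0,0,0],[0,0,0],[0,0,0],[0,0,0],[0,0,0],[0,0,0],[0,0,0],[0,0,0],[0,0,0]]}'
```

```text
t: 20.68
ee_pos: [469.5, -147.6, 8.6]
orientation: [1.809, 2.568, 0.0]
ft_force: [0.0, 0.7, -0.9]
width: 87.9
grasp_force: 0.0
t: 21.52
ee_pos: [469.4, -147.6, 8.4]
orientation: [-1.809, -2.568, 0.0]
ft_force: [0.3, -0.3, -0.2]
width: 24.7
grasp_force: 0.0
```

Fingers are still closing, so I wait a little before lifting.

```bash
python3 -m pendant '{"grip":[-1,-1,-1,-1,-1,-1],"linear":[[0,0,0],[0,0,0],[0,0,0],[0,0,0],[0,0,0],[0,0,0]],"angular":[[0,0,0],[0,0,0],[0,0,0],[0,0,0],[0,0,0],[0,0,0]]}'
```

```text
t: 22.02
ee_pos: [469.4, -147.5, 8.4]
orientation: [-1.809, -2.569, 0.0]
ft_force: [0.5, -0.3, -0.8]
width: 11.7
grasp_force: 30.0
```

```bash
python3 -m pendant '{"grip":[-1,-1,-1,-1,-1,-1,-1,-1],"linear":[[0,0,-34],[0,0,-34],[0,0,-34],[0,0,-34],[27.2,29.5,0],[27.2,29.5,0],[27.2,29.5,0],[27.2,29.5,0]],"angular":[[0,0,0],[0,0,0],[0,0,0],[0,0,0],[0,0,0],[0,0,0],[0,0,0],[0,0,0]]}'
python3 -m pendant '{"grip":[-1,-1,-1,-1,-1,-1,-1,-1],"linear":[[0,0,0],[0,0,0],[0,0,0],[0,0,0],[0,0,0],[0,0,0],[0,0,0],[0,0,0]],"angular":[[0,0,0.086],[0,0,0.085],[0,0,0.085],[0,0,0],[0,0,0],[0,0,0],[0,0,0],[0,0,0]]}'
cat >> h.py <<'E'
def edges(v,o,th=14):
    d=np.gradient(v); return [(round(float(o+i+0.5*(d[i-1]-d[i+1])/(d[i-1]-2*d[i]+d[i+1]+1e-9)),1),int(d[i])) for i in range(1,len(d)-1) if abs(d[i])>th and abs(d[i])>=abs(d[i-1]) and abs(d[i])>abs(d[i+1])]
E
python3 - <<'E'
from nest import *
im,c=shot("wrist","pics/w8.png"); g=cv2.GaussianBlur(im,(3,3),0).mean(2)
o=ctrl.get_obs(); R=Ro.from_rotvec(o["orientation"]).as_matrix(); p=np.array(o["ee_pos"])
print(p.round(1),np.degrees(np.arctan2(R[1,0],R[0,0])), "nest in tool",((np.array([*N,0])-p)@R).round(1))
for y in (10,25,112,122): print("row",y,edges(g[y,200:370],200))
for x in (262,280,300): print("col",x,edges(g[0:240,x],0,8))
for y in (195,205,220): print("cover row",y,edges(g[y,180:380],180,8))
for x in (235,325): print("cover col",x,edges(g[150:240,x],150,8))
E
```

```text
t: 22.68
ee_pos: [544.2, -4.0, 144.7]
orientation: [1.81, 2.567, 0.0]
ft_force: [1.6, -0.3, -2.4]
width: 11.8
grasp_force: 30.0
t: 23.35
ee_pos: [543.7, -5.6, 144.4]
orientation: [-2.121, -2.317, 0.0]
ft_force: [0.4, 1.0, -2.5]
width: 12.2
grasp_force: 30.0
[543.8  -5.6 144.4] 95.04284257894089 nest in tool [116.6   5.6 144.4]
row 10 [(218.0, -17), (230.4, 20), (235.2, 18), (242.3, -31), (246.1, 24), (329.2, -28), (333.0, 35), (344.4, -31), (354.6, 27)]
row 25 [(218.8, -18), (231.1, 21), (236.1, 18), (242.8, -33), (246.4, 26), (328.5, -29), (332.4, 33), (343.5, -30), (353.6, 27)]
row 112 [(223.6, -18), (234.9, 20), (245.5, -18), (253.7, 14), (262.1, -18), (328.4, 18), (338.7, -30), (347.7, 27)]
row 122 [(224.1, -19), (235.2, 21), (245.8, -19), (327.8, 19), (334.6, 16), (338.0, -29), (347.0, 28)]
col 262 [(5.0, -28), (8.2, 21), (26.0, -19), (30.4, 13), (69.1, 11), (112.6, -16), (134.2, 10), (152.7, -11), (159.7, 8), (171.4, -13)]
col 280 [(4.9, -27), (8.1, 23), (26.1, -31), (30.3, 31), (63.7, -20), (69.0, 19), (79.0, -17), (81.8, 17), (105.7, -21), (152.8, -12), (160.3, 10), (171.3, -14), (212.9, -11)]
col 300 [(4.9, -28), (8.1, 24), (26.2, -31), (30.4, 17), (55.4, 10), (63.1, -11), (68.9, 19), (79.4, -22), (153.0, -12), (160.6, 10), (165.1, 14), (171.6, -31)]
cover row 195 [(222.3, -20), (301.0, 25), (331.9, -22), (335.0, 22)]
cover row 205 [(226.6, -25), (304.0, 25), (331.1, -16), (334.3, 17)]
cover row 220 [(227.5, -24), (269.9, -11), (290.7, 10), (303.0, 25)]
cover col 235 [(154.8, 10), (171.3, -14)]
cover col 325 [(153.1, -13), (159.5, -19), (172.6, 16), (181.3, 27), (227.6, -25)]
```

Run:
```python
from nest import *
im,c=load("pics/w8.png"); o=ctrl.get_obs(); R=Ro.from_rotvec(o["orientation"]).as_matrix(); p=np.array(o["ee_pos"]); T=lambda w:((w-p)@R)[:,:2].round(1).tolist()
print("walls",T(plane(c,[(242.3,10),(333,10),(242.8,25),(332.4,25),(245.5,112),(328.4,112),(245.8,122),(327.8,122)],60)))
print("ends",T(plane(c,[(280,4.9),(262,134.2)],51)),"spacer far z52",T(plane(c,[(280,8.1),(280,26.1)],52)),T(plane(c,[(246.1,10),(329.2,10)],52)))
for zz,x in ((8.4,53),(2.4,53),(2.4,30),(-19.6,30)): print(zz,x,proj(c,[p+R@[x,0,zz],p+R@[x,-32,zz],p+R@[x,32,zz]]).round(1).tolist())
g=cv2.GaussianBlur(im,(3,3),0).mean(2).astype(int)
for x in (250,270,310): print(x,g[164:200,x].tolist())
```

```text
walls [[158.1, -27.9], [158.3, 38.7], [148.5, -27.8], [148.6, 38.8], [87.0, -27.9], [87.1, 38.9], [79.3, -27.9], [79.4, 38.9]]
ends [[164.2, -0.2], [69.1, -15.5]] spacer far z52 [[161.8, -0.2], [149.9, -0.2]] [[160.6, -25.9], [160.7, 37.1]]
8.4 53 [[280.0, 170.8], [225.9, 170.7], [334.0, 170.9]]
2.4 53 [[279.9, 172.7], [224.0, 172.6], [335.9, 172.8]]
2.4 30 [[279.9, 210.9], [226.2, 210.8], [333.6, 211.0]]
-19.6 30 [[279.8, 224.0], [218.7, 223.9], [341.0, 224.1]]
250 [19, 19, 18, 19, 20, 21, 24, 33, 48, 64, 79, 87, 90, 90, 90, 90, 90, 90, 90, 90, 90, 89, 89, 89, 89, 89, 90, 89, 89, 90, 90, 89, 89, 89, 89, 89]
270 [113, 114, 113, 113, 113, 112, 110, 99, 82, 75, 82, 90, 92, 92, 92, 93, 92, 92, 92, 92, 92, 92, 92, 92, 92, 92, 92, 92, 92, 92, 92, 91, 91, 91, 91, 91]
310 [113, 112, 112, 112, 112, 111, 108, 97, 81, 75, 82, 90, 93, 94, 94, 94, 94, 96, 103, 121, 148, 168, 177, 177, 177, 176, 176, 176, 176, 176, 176, 176, 176, 176, 176, 176]
```

Nest is confirmed at tool (116.65, 5.5), and the spacer is seated. I tilt the cover 18° tongue-down.

```bash
cat >> nest.py <<'E'
def cov(oy,zo,th,gx=0.5,gz=8.4,ox=0):
    t=np.radians(th); s,c=np.sin(t),np.cos(t); o=ctrl.get_obs(); R=Ro.from_rotvec(o["orientation"]).as_matrix(); p=np.array(o["ee_pos"])
    tgt=np.array([*at(ox,oy+gx*c-gz*s),zo+10+gx*s+gz*c]); G=np.c_[[*ny,0],[*nx,0],[0,0,-1.]]@Ro.from_euler("y",t).as_matrix()
    print((oy,zo,th),"shift",((tgt-p)@R).round(1),"turn",Ro.from_matrix(R.T@G).as_rotvec().round(3),"f",np.round(o["ft_force"],1))
    th0=np.degrees(np.arcsin(R[2,0])); t=np.radians(th0); d=np.array([(p[:2]-N)@nx,(p[:2]-N)@ny]); print("  now ox %.1f oy %.1f zo %.1f th %.1f"%(d[0],d[1]-gx*np.cos(t)+gz*np.sin(t),p[2]-10-gx*np.sin(t)-gz*np.cos(t),th0))
E
python3 -m pendant '{"grip":[-1,-1,-1,-1,-1,-1],"linear":[[0,0,0],[0,0,0],[0,0,0],[0,0,0],[0,0,0],[0,0,0]],"angular":[[0,0.105,0],[0,0.105,0],[0,0.104,0],[0,0,0],[0,0,0],[0,0,0]]}'
python3 -c "
from nest import *
cov(8,90,18)"
```

```text
t: 23.9
ee_pos: [543.6, -5.6, 144.2]
orientation: [-1.956, -2.135, -0.307]
ft_force: [0.0, 0.1, -2.8]
width: 12.1
grasp_force: 30.0
(8, 90, 18) shift [105.6   5.6  71.9] turn [-0.001  0.002  0.   ] f [ 0.   0.1 -2.8]
  now ox -5.6 oy -114.6 zo 126.1 th 17.9
```

```bash
python3 -m pendant '{"grip":[-1,-1,-1,-1,-1,-1,-1,-1],"linear":[[26.4,1.4,18],[26.4,1.4,18],[26.4,1.4,18],[26.4,1.4,18],[0,0,0],[0,0,0],[0,0,0],[0,0,0]],"angular":[[0,0,0],[0,0,0],[0,0,0],[0,0,0],[0,0,0],[0,0,0],[0,0,0],[0,0,0]]}'
python3 -c "
from nest import *
cov(8,63,18)"
```

```text
t: 24.57
ee_pos: [539.0, 117.0, 109.0]
orientation: [-1.955, -2.135, -0.31]
ft_force: [0.8, -0.1, -2.7]
width: 11.8
grasp_force: 30.0
(8, 63, 18) shift [-8.6 -0.5 26.5] turn [0.001 0.001 0.001] f [ 0.8 -0.1 -2.7]
  now ox 0.5 oy 8.0 zo 90.9 th 17.9
```

```bash
python3 -m pendant '{"grip":[-1,-1,-1,-1,-1,-1,-1,-1,-1,-1],"linear":[[-2.9,-0.5,9],[-2.9,0,9],[-2.8,0,8.5],[0,0,0],[0,0,0],[0,0,0],[0,0,0],[0,0,0],[0,0,0],[0,0,0]],"angular":[[0,0,0],[0,0,0],[0,0,0],[0,0,0],[0,0,0],[0,0,0],[0,0,0],[0,0,0],[0,0,0],[0,0,0]]}'
python3 -c "
from nest import *
cov(8,60.5,18)"
```

```text
t: 25.4
ee_pos: [538.3, 117.3, 80.9]
orientation: [-1.955, -2.134, -0.31]
ft_force: [0.9, 0.8, -2.3]
width: 11.9
grasp_force: 30.0
(8, 60.5, 18) shift [-1.1  0.2  2. ] turn [0.    0.    0.001] f [ 0.9  0.8 -2.3]
  now ox -0.2 oy 8.4 zo 62.8 th 18.0
```

```bash
python3 -m pendant '{"grip":[-1,-1,-1,-1,-1,-1],"linear":[[-1,0.2,2],[0,0,0],[0,0,0],[0,0,0],[0,0,0],[0,0,0]],"angular":[[0,0,0],[0,0,0],[0,0,0],[0,0,0],[0,0,0],[0,0,0]]}'
python3 -c "
from nest import *
cov(0,60.5,18)"
```

```text
t: 25.9
ee_pos: [538.4, 117.0, 78.5]
orientation: [-1.955, -2.134, -0.309]
ft_force: [-0.6, -0.3, -1.4]
width: 11.8
grasp_force: 30.0
(0, 60.5, 18) shift [-7.6  0.1 -2.6] turn [-0.     0.     0.001] f [-0.6 -0.3 -1.4]
  now ox -0.1 oy 8.0 zo 60.3 th 18.0
```

```bash
python3 -m pendant '{"grip":[-1,-1,-1,-1,-1,-1,-1,-1,-1],"linear":[[-2,0.1,-0.7],[-2,0,-0.7],[-2,0,-0.6],[-1.6,0,-0.6],[0,0,0],[0,0,0],[0,0,0],[0,0,0],[0,0,0]],"angular":[[0,0,0],[0,0,0],[0,0,0],[0,0,0],[0,0,0],[0,0,0],[0,0,0],[0,0,0],[0,0,0]]}'
python3 - <<'E'
from nest import *
cov(-0.3,57,14)
im,c=shot("wrist","pics/w9.png"); shot("scene","pics/s9.png")
E
```

```text
t: 26.65
ee_pos: [539.2, 109.1, 78.6]
orientation: [-1.955, -2.134, -0.309]
ft_force: [-0.6, -0.3, -1.5]
width: 11.6
grasp_force: 30.0
(-0.3, 57, 14) shift [-0.8  0.   3.2] turn [-0.    -0.07   0.001] f [-0.6 -0.3 -1.5]
  now ox -0.0 oy 0.1 zo 60.4 th 18.0
```

No contact so far, with the tongue in the slot. Now I work out the lever-down increments.

```bash
cat >> nest.py <<'E'
def chain(seq,gx=0.5,gz=8.4):
    o=ctrl.get_obs(); R=Ro.from_rotvec(o["orientation"]).as_matrix(); p=np.array(o["ee_pos"])
    for oy,zo,th in seq:
        t=np.radians(th); s,c=np.sin(t),np.cos(t); tgt=np.array([*at(0,oy+gx*c-gz*s),zo+10+gx*s+gz*c]); G=np.c_[[*ny,0],[*nx,0],[0,0,-1.]]@Ro.from_euler("y",t).as_matrix()
        print((oy,zo,th),((tgt-p)@R).round(1).tolist(),Ro.from_matrix(R.T@G).as_rotvec().round(3).tolist()); p,R=tgt,G
E
python3 -c "
from nest import *
chain([(-.3,58.3,16),(-.3,56.1,14),(-.3,54.2,12),(-.3,52.2,10),(-.3,50.3,8),(-.3,48.4,6)])"
```

```text
(-0.3, 58.3, 16) [-0.7, 0.0, 1.9] [-0.0, -0.035, 0.001]
(-0.3, 56.1, 14) [-0.3, -0.0, 2.1] [0.0, -0.035, 0.0]
(-0.3, 54.2, 12) [-0.2, 0.0, 1.9] [-0.0, -0.035, 0.0]
(-0.3, 52.2, 10) [-0.1, -0.0, 2.0] [-0.0, -0.035, -0.0]
(-0.3, 50.3, 8) [-0.0, -0.0, 1.9] [-0.0, -0.035, 0.0]
(-0.3, 48.4, 6) [0.0, 0.0, 1.9] [0.0, -0.035, -0.0]
```

```bash
python3 -m pendant '{"grip":[-1,-1,-1,-1,-1,-1,-1,-1,-1,-1],"linear":[[-0.7,0,1.9],[-0.3,0,2.1],[-0.2,0,1.9],[-0.1,0,2.0],[0,0,1.9],[0,0,1.9],[0,0,0],[0,0,0],[0,0,0],[0,0,0]],"angular":[[0,-0.035,0],[0,-0.035,0],[0,-0.035,0],[0,-0.035,0],[0,-0.035,0],[0,-0.035,0],[0,0,0],[0,0,0],[0,0,0],[0,0,0]]}'
python3 -c "
from nest import *
cov(-.3,48.4,6); chain([(-.3,46.4,4),(-.2,44.4,2),(-.1,42.4,0),(0,41.5,-1)])"
```

```text
t: 27.58
ee_pos: [539.0, 110.2, 66.8]
orientation: [-2.069, -2.257, -0.108]
ft_force: [0.1, 0.5, -2.4]
width: 11.8
grasp_force: 30.0
(-0.3, 48.4, 6) shift [0.3 0.1 0.1] turn [-0. -0.  0.] f [ 0.1  0.5 -2.4]
  now ox -0.1 oy -0.6 zo 48.4 th 6.0
(-0.3, 46.4, 4) [0.3, 0.1, 2.1] [-0.0, -0.035, 0.0]
(-0.2, 44.4, 2) [0.3, 0.0, 2.0] [-0.0, -0.035, -0.0]
(-0.1, 42.4, 0) [0.3, 0.0, 2.0] [-0.0, -0.035, 0.0]
(0, 41.5, -1) [0.2, -0.0, 0.9] [-0.0, -0.017, -0.0]
```

```bash
for r in 1; do python3 -m pendant '{"grip":[-1,-1,-1,-1],"linear":[[0.3,0.1,2.1],[0.3,0,2.0],[0,0,0],[0,0,0]],"angular":[[0,-0.035,0],[0,-0.035,0],[0,0,0],[0,0,0]]}'; done
python3 -m pendant '{"grip":[-1,-1,-1,-1],"linear":[[0.3,0,1],[0,0,1],[0,0,0],[0,0,0]],"angular":[[0,-0.018,0],[0,-0.018,0],[0,0,0],[0,0,0]]}'
python3 -c "
from nest import *
cov(0,42,0)"
```

```text
t: 27.92
ee_pos: [539.1, 111.4, 62.8]
orientation: [-2.104, -2.298, -0.037]
ft_force: [0.6, -0.7, -3.4]
width: 12.1
grasp_force: 30.0
t: 28.25
ee_pos: [538.9, 111.8, 60.8]
orientation: [-2.122, -2.316, 0.001]
ft_force: [-0.1, 1.0, -1.9]
width: 11.7
grasp_force: 30.0
(0, 42, 0) shift [-0.2  0.1  0.4] turn [-0.001  0.     0.001] f [-0.1  1.  -1.9]
  now ox -0.1 oy 0.2 zo 42.4 th -0.0
```

```bash
python3 -m pendant '{"grip":[-1,-1,-1,-1,-1,-1],"linear":[[0,0,0.6],[0,0,0.6],[0,0,0.4],[0,0,0],[0,0,0],[0,0,0]],"angular":[[0,0,0],[0,0,0],[0,0,0],[0,0,0],[0,0,0],[0,0,0]]}'
python3 - <<'E'
from nest import *
cov(0,42,0)
im,c=shot("wrist","pics/w10.png"); o=ctrl.get_obs(); g=cv2.GaussianBlur(im,(3,3),0).mean(2)
W=lambda x,y,z:[*at(x,y),z+10]
print("pred plate end top flat(48)/raised(56), catch tip, catch top, post", proj(c,[W(0,53,48),W(0,53,56),W(0,50.5,50),W(0,55,62),W(-25,56,65),W(25,56,65),W(-32,53,48),W(32,53,48)]).round(1).tolist())
for x in (255,270,290,305): print(x,edges(g[100:230,x],100,7))
E
```

```text
t: 28.75
ee_pos: [539.0, 111.6, 60.3]
orientation: [2.122, 2.316, -0.001]
ft_force: [-4.9, 0.5, 11.5]
width: 11.7
grasp_force: 30.0
(0, 42, 0) shift [-0.  -0.  -0.1] turn [-0.     0.001  0.   ] f [-4.9  0.5 11.5]
  now ox 0.0 oy -0.0 zo 41.9 th -0.1
pred plate end top flat(48)/raised(56), catch tip, catch top, post [[279.9, 173.6], [279.9, 176.4], [279.9, 178.6], [279.9, 174.9], [231.1, 174.0], [328.6, 174.2], [223.9, 173.5], [335.8, 173.7]]
255 [(113.8, -21), (146.1, -16), (153.5, 14), (171.5, -11)]
270 [(113.8, -21), (146.5, -21), (164.2, 18), (172.2, -15), (176.0, 13)]
290 [(113.1, -17), (146.5, -22), (152.4, 15), (172.2, -15), (176.0, 12)]
305 [(113.2, -25), (146.0, -14), (153.5, 14), (171.3, -15), (181.2, 27), (201.5, -13), (217.4, 7), (227.6, -21)]
```

Seated: contact at cover height 41.9, tilt 0. I release, rise, close the fingers, and press on the rib's +y end to check that it lies flat.

```bash
python3 -m pendant '{"grip":[-0.2,-0.2,-0.2,-0.2,-0.2,-0.2,-0.2,-0.2,-0.2,-0.2,-0.2],"linear":[[0,0,0],[0,0,0],[0,0,0],[0,0,0],[0,0,0],[0,0,-10],[0,0,-20],[0,0,-20],[0,0,0],[0,0,0],[0,0,0]],"angular":[[0,0,0],[0,0,0],[0,0,0],[0,0,0],[0,0,0],[0,0,0],[0,0,0],[0,0,0],[0,0,0],[0,0,0],[0,0,0]]}'
python3 - <<'E'
from nest import *
print(tool((*at(0,22),88),A))
E
```

```text
t: 29.72
ee_pos: [538.8, 111.7, 109.1]
orientation: [2.121, 2.316, -0.002]
ft_force: [0.6, 0.5, -0.5]
width: 35.1
grasp_force: 0.0
(array([21.4,  0.2, 21.1]), array([-0.   ,  0.002,  0.001]))
```

```bash
python3 -m pendant '{"grip":[-1,-1,-1,-1,-1,-1,-1,-1,-1,-1,-1],"linear":[[11,0.2,0],[10.4,0,0],[0,0,0],[0,0,0],[0,0,8],[0,0,8],[0,0,5],[0,0,0],[0,0,0],[0,0,0],[0,0,0]],"angular":[[0,0,0],[0,0,0],[0,0,0],[0,0,0],[0,0,0],[0,0,0],[0,0,0],[0,0,0],[0,0,0],[0,0,0],[0,0,0]]}'
python3 -m pendant '{"grip":[-1,-1,-1,-1,-1],"linear":[[0,0,2],[0,0,2],[0,0,2],[0,0,0],[0,0,0]],"angular":[[0,0,0],[0,0,0],[0,0,0],[0,0,0],[0,0,0]]}'
```

```text
t: 30.63
ee_pos: [537.6, 133.0, 88.3]
orientation: [2.121, 2.315, -0.002]
ft_force: [0.1, -0.1, 0.3]
width: 0.5
grasp_force: 0.0
t: 31.05
ee_pos: [537.3, 133.0, 82.0]
orientation: [2.121, 2.316, -0.003]
ft_force: [-0.5, -0.2, 0.4]
width: 0.2
grasp_force: 0.0
```

```bash
for i in 1; do python3 -m pendant '{"grip":[-1,-1,-1],"linear":[[0,0,1],[0,0,1],[0,0,0]],"angular":[[0,0,0],[0,0,0],[0,0,0]]}' | grep -E "ee_pos|ft"; python3 -m pendant '{"grip":[-1,-1,-1],"linear":[[0,0,1],[0,0,0],[0,0,0]],"angular":[[0,0,0],[0,0,0],[0,0,0]]}' | grep -E "ee_pos|ft"; done
```

```text
ee_pos: [537.5, 133.1, 80.4]
ft_force: [-0.2, -0.3, 1.0]
ee_pos: [537.6, 133.1, 80.2]
ft_force: [-3.7, -0.7, 12.2]
```

Contact starts at TCP z ≈ 80.2–80.4, which is the flat rib height, so the cover is down. One firm press more, then to the front of the handle.

```bash
python3 -m pendant '{"grip":[-1,-1,-1,-1,-1,-1,-1,-1,-1,-1],"linear":[[0,0,0.8],[0,0,0],[0,0,-20],[0,0,-35],[-33.4,0.5,0],[-33.4,0,0],[-33.4,0,0],[-33.4,0,0],[-33.4,0,0],[0,0,0]],"angular":[[0,0,0],[0,0,0],[0,0,0],[0,0,0],[0,0,0],[0,0,0],[0,0,0],[0,0,0],[0,0,0],[0,0,0]]}'
python3 - <<'E'
from nest import *
print(tool((*at(0,-145),35),A))
im,c=shot("wrist","pics/w11.png"); g=cv2.GaussianBlur(im,(3,3),0).mean(2)
W=lambda x,y,z:[*at(x,y),z+10]
for n,q in dict(ribtop_end=W(0,30,28+42),ribtop_near=W(0,-30,70),plate_end=W(0,53,48),catch_tip=W(0,50.5,50),plate_near=W(0,-46,48),bridge=W(0,-49.5,56),plL=W(-32,0,48),plR=W(32,0,48)).items(): print(n,proj(c,[q]).round(1)[0])
for x in (250,262,272,280,288,298): print(x,edges(g[0:150,x],0,8))
print(edges(g[60,200:360],200,8))
E
```

```text
t: 32.38
ee_pos: [553.1, -37.7, 133.9]
orientation: [2.124, 2.31, -0.002]
ft_force: [0.2, -0.4, 0.7]
width: 0.2
grasp_force: 0.0
(array([ 4.8, -1.2, 98.9]), array([ 0.001,  0.003, -0.003]))
ribtop_end [277.5 -48.5]
ribtop_near [277.9  60.3]
plate_end [277.6 -73. ]
catch_tip [277.6 -70.1]
plate_near [278.1  88.8]
bridge [278.1  93. ]
plL [233.   19.4]
plR [322.8  19.3]
250 [(87.9, -25), (91.0, 29), (105.6, -16), (112.1, -12), (115.3, 8)]
262 [(87.8, -19), (91.1, 23), (106.5, -19), (109.9, 15), (113.2, -11), (116.1, 16), (143.4, -18)]
272 [(59.1, -14), (63.9, 26), (87.4, -23), (90.7, 25), (107.2, -18), (110.2, 14), (113.5, -13), (116.4, 17), (142.5, -17)]
280 [(59.4, -18), (64.9, 30), (87.8, -21), (91.0, 24), (105.4, -18), (109.8, 15), (113.1, -12), (116.0, 15), (142.5, -16)]
288 [(87.7, -21), (91.0, 24), (105.6, -19), (109.8, 15), (113.7, -19)]
298 [(87.8, -17), (91.1, 21), (106.5, -19), (109.9, 14), (113.7, -18)]
[(210.7, -18), (221.2, 20), (232.3, -17), (236.0, 25), (269.7, -25), (286.1, 24), (320.4, -22), (323.6, 26), (334.6, -28), (345.9, 27)]
```

```bash
python3 -m pendant '{"grip":[-1,-1,-1,-1,-1,-1],"linear":[[-35,-0.6,0],[-35,-0.6,0],[0,0,0],[0,0,0],[0,0,0],[0,0,0]],"angular":[[0,0,0],[0,0,0],[0,0,0],[0,0,0],[0,0,0],[0,0,0]]}'
python3 - <<'E'
from nest import *
im,c=shot("wrist","pics/w12.png"); g=cv2.GaussianBlur(im,(3,3),0).mean(2)
W=lambda x,y,z:[*at(x,y),z+10]
for n,q in dict(ribtop_end=W(0,30,70),ribtop_near=W(0,-30,70),plate_end_top=W(20,53,48),raised6=W(20,53,54),catch_tip=W(5,50.5,50),catch_top=W(5,55,62),post=W(20,56,65),ctL=W(-13,50.5,50),ctR=W(13,50.5,50),plate_near=W(0,-46,48),endwalltop=W(20,56,41)).items(): print(n,proj(c,[q]).round(1)[0])
for x in (255,262,268,292,298,305): print(x,edges(g[0:70,x],0,6))
print(tool((*at(0,-145),35),A))
for y in (10,16): print(y,edges(g[y,225:335],225,8))
E
```

```text
t: 32.93
ee_pos: [557.2, -101.6, 133.6]
orientation: [2.12, 2.317, -0.002]
ft_force: [0.6, 0.7, -0.4]
width: 0.5
grasp_force: 0.0
ribtop_end [ 282.1 -190.2]
ribtop_near [281.5 -56.2]
plate_end_top [ 315.7 -205.2]
raised6 [ 316.9 -216.1]
catch_tip [ 290.5 -203.1]
catch_top [ 291.4 -237.1]
post [ 319.6 -246. ]
ctL [ 260.  -203.2]
ctR [ 304.1 -203.1]
plate_near [281.3 -10.1]
endwalltop [ 314.6 -199.9]
255 [(5.7, -8), (12.6, -23), (39.0, 31)]
262 [(5.8, -8), (12.6, -24), (39.2, 32)]
268 [(5.7, -9), (12.6, -23), (39.0, 31)]
292 [(5.8, -9), (12.7, -23), (39.2, 31)]
298 [(5.8, -10), (12.7, -24), (39.0, 31)]
305 [(5.8, -10), (12.7, -24), (39.2, 15)]
(array([68.6,  0.5, 98.6]), array([-0.001,  0.002,  0.002]))
10 [(245.1, 16)]
16 []
```

```bash
python3 -m pendant '{"grip":[-1,-1,-1,-1,-1,-1,-1,-1],"linear":[[36,0.2,0],[36,0.2,0],[36,0.1,0],[35,0,0],[0,0,0],[0,0,0],[0,0,0],[0,0,0]],"angular":[[0,0,0],[0,0,0],[0,0,0],[0,0,0],[0,0,0],[0,0,0],[0,0,0],[0,0,0]]}'
python3 - <<'E'
from nest import *
im,c=shot("wrist","pics/w13.png"); g=cv2.GaussianBlur(im,(3,3),0).mean(2)
W=lambda x,y,z:[*at(x,y),z+10]
for n,q in dict(ribtop_end=W(0,30,70),ribtop_end_raised4=W(0,30,74),ribtop_near=W(0,-30,70),plate_end_top=W(20,53,48),raised8=W(20,53,56),catch_tip=W(5,50.5,50),catch_top=W(5,55,62),post=W(20,56,65),ctL=W(-13,50.5,50),ctR=W(13,50.5,50),plate_near=W(0,-46,48),bridge=W(10,-49.5,56),endwalltop=W(20,56,41)).items(): print(n,proj(c,[q]).round(1)[0])
for x in (250,272,280,286,290,312): print(x,edges(g[0:200,x],0,7))
print(tool((*at(0,-145),35),A))
E
```

```text
t: 33.65
ee_pos: [545.5, 39.0, 133.6]
orientation: [2.121, 2.315, -0.002]
ft_force: [0.8, -0.4, 0.3]
width: 0.8
grasp_force: 0.0
ribtop_end [279.9  87.8]
ribtop_end_raised4 [279.9  87.3]
ribtop_near [279.8 173.9]
plate_end_top [307.2  57. ]
raised8 [308.2  54.8]
catch_tip [286.8  60.2]
catch_top [287.3  49.8]
post [309.5  47.3]
ctL [262.3  60.1]
ctR [297.8  60.2]
plate_near [279.8 187.8]
bridge [292.  194.3]
endwalltop [306.5  54.4]
250 [(30.7, 26), (33.6, 9), (45.3, -30), (52.1, 31), (55.6, -16), (58.3, 13), (102.5, -10), (108.5, -9), (189.8, 11)]
272 [(41.6, 20), (48.0, -15), (58.2, 25), (83.0, -17), (170.2, 8), (183.9, 17), (186.9, -17), (192.7, 10)]
280 [(41.6, 19), (48.0, -16), (58.3, 25), (82.6, -17), (90.4, 15), (133.6, -20), (147.7, 21), (172.0, -22), (184.0, 23), (187.4, -21), (192.7, 10)]
286 [(41.7, 19), (48.0, -16), (58.2, 24), (88.3, -14), (134.4, -17), (148.2, 18), (173.8, -17), (182.6, 23), (187.2, -24), (192.7, 10)]
290 [(42.0, 20), (48.0, -16), (58.2, 25), (122.7, -20), (137.1, 17), (171.7, -24), (183.2, 26), (187.2, -24), (192.6, 10)]
312 [(30.6, 31), (45.3, -30), (52.2, 32), (56.0, -14), (59.0, 8), (111.6, -22), (190.0, 11)]
(array([-72.1,  -0.1,  98.7]), array([-0.   ,  0.002, -0.   ]))
```

The catch ramp appears at rest (both edges offset by the same 1.9 px as the posts), so it has sprung back over the flat cover. Now the handle.

```bash
python3 -m pendant '{"grip":[-1,-1,-1,-1,-1,-1,-1,-1],"linear":[[-37,0,0],[-37,0,0],[0,0,32],[0,0,32],[0,0,32],[0,0,0],[0,0,0],[0,0,0]],"angular":[[0,0,0],[0,0,0],[0,0,0],[0,0,0],[0,0,0],[0,0,0],[0,0,0],[0,0,0]]}'
python3 - <<'E'
from nest import *
print(tool((*at(0,-127),35),A), tool((*at(0,-127+162),35),A))
# tray travel from chamber face: top cam chamber corners not precise
E
```

```text
t: 34.37
ee_pos: [552.6, -35.0, 38.8]
orientation: [2.122, 2.314, -0.001]
ft_force: [0.6, -0.5, 0.6]
width: 0.2
grasp_force: 0.0
(array([19.8, -0.9,  3.7]), array([0.001, 0.002, 0.   ])) (array([181.8,  -0.9,   3.4]), array([0.001, 0.002, 0.   ]))
```

```bash
python3 -m pendant '{"grip":[-1,-1,-1,-1,-1,-1,-1,-1,-1,-1,-1,-1],"linear":[[8,-0.9,2],[8,0,0],[4,0,0],[4,0,0],[6,0,0],[8,0,0],[10,0,0],[10,0,0],[10,0,0],[10,0,0],[10,0,0],[10,0,0]],"angular":[[0,0,0],[0,0,0],[0,0,0],[0,0,0],[0,0,0],[0,0,0],[0,0,0],[0,0,0],[0,0,0],[0,0,0],[0,0,0],[0,0,0]]}'
python3 -m pendant '{"grip":[-1,-1,-1,-1,-1,-1,-1,-1],"linear":[[10,0,0],[10,0,0],[10,0,0],[10,0,0],[10,0,0],[8,0,0],[4,0,0],[0,0,0]],"angular":[[0,0,0],[0,0,0],[0,0,0],[0,0,0],[0,0,0],[0,0,0],[0,0,0],[0,0,0]]}'
python3 - <<'E'
from nest import *
print(tool((*at(0,-127+162),35),A))
E
```

```text
t: 35.37
ee_pos: [542.4, 64.3, 35.5]
orientation: [2.121, 2.316, -0.002]
ft_force: [1.5, -4.5, 2.5]
width: 0.2
grasp_force: 2.0
t: 36.03
ee_pos: [536.2, 126.0, 35.1]
orientation: [2.121, 2.317, -0.003]
ft_force: [0.5, -0.4, 0.1]
width: 0.5
grasp_force: 0.0
(array([19.9,  1.6,  0.1]), array([-0.001,  0.002,  0.002]))
```

```bash
python3 -m pendant '{"grip":[-1,-1,-1,-1,-1],"linear":[[3,0.8,0],[4,0.5,0],[3,0,0],[2,0,0],[0,0,0]],"angular":[[0,0,0],[0,0,0],[0,0,0],[0,0,0],[0,0,0]]}'
for i in 1; do python3 -m pendant '{"grip":[-1,-1,-1],"linear":[[2,0,0],[2,0,0],[0,0,0]],"angular":[[0,0,0],[0,0,0],[0,0,0]]}'|grep -E "ee_|ft"; done
```

```text
t: 36.45
ee_pos: [536.1, 130.0, 35.0]
orientation: [2.115, 2.316, -0.017]
ft_force: [4.1, -45.5, 7.0]
width: 0.5
grasp_force: 22.1
ee_pos: [536.0, 130.3, 35.0]
ft_force: [6.7, -66.2, 8.0]
```

```bash
python3 -m pendant '{"grip":[-1,-1,-1,-1,-1,-1,-1,-1],"linear":[[-6,0,0],[-15,0,0],[-25,0,0],[-30,0,0],[-30,0,-10],[0,0,-35],[0,0,-35],[0,0,0]],"angular":[[0,0,0],[0,0,0],[0,0,0],[0,0,0],[0,0,0],[0,0,0],[0,0,0],[0,0,0]]}'
python3 - <<'E'
from nest import *
im,c=shot("top","pics/t14.png"); shot("scene","pics/s14.png")
im0,_=load("pics/t5.png"); 
# handle (black) centroid on plane 45 above table
for nm,i in (("before",im0),("after",im)):
    m=(i.max(2)<45).astype(np.uint8); m[:150]=0; m[225:]=0; m[:,:190]=0; m[:,300:]=0
    ys,xs=np.nonzero(m); q=[(np.max(xs)if len(xs) else 0,np.median(ys))]; w=plane(c,q,51)[0]; print(nm,len(xs),q,w.round(1),"nest y",((w[:2]-N)@ny).round(1),"nest x",((w[:2]-N)@nx).round(1))
# bystanders diff
d=cv2.absdiff(im,cv2.imread("pics/top0.png")).max(2)
for n,(x0,y0,x1,y1) in dict(spray=(250,80,285,130),can=(385,120,440,170),box=(130,270,185,315)).items(): print(n,int((d[y0:y1,x0:x1]>40).sum()))
E
```

```text
t: 37.37
ee_pos: [549.6, 34.9, 120.8]
orientation: [2.12, 2.309, 0.007]
ft_force: [1.2, 0.3, 0.5]
width: 0.4
grasp_force: 0.0
before 418 [(np.int64(294), np.float64(190.5))] [529.7 -56.2  51. ] nest y -165.9 nest x -23.8
after 15 [(np.int64(291), np.float64(157.0))] [616.7 -47.5  51. ] nest y -164.8 nest x 63.6
spray 751
can 0
box 618
```

```bash
python3 -m pendant '{"grip":[-1,-1,-1,-1,-1,-1,-1,-1],"linear":[[10,0,-33],[10,0,-33],[10,0,-33],[0,0,0],[0,0,0],[0,0,0],[0,0,0],[0,0,0]],"angular":[[0,0,0],[0,0,0],[0,0,0],[0,0,0],[0,0,0],[0,0,0],[0,0,0],[0,0,0]]}'
python3 - <<'E'
from nest import *
im,c=shot("wrist","pics/w15.png"); g=cv2.GaussianBlur(im,(3,3),0).mean(2)
W=lambda x,y,z:[*at(x,y),z]
dd=146
for n,q in dict(bar_top_mid=W(0,-111+dd,51),bar_near=W(0,-117+dd,51),bar_far=W(0,-105+dd,51),plate_top_front=W(0,-66+dd,75),face_top=W(0,-66+dd,125),face_open_top=W(0,-66+dd,105)).items(): print(n,proj(c,[q]).round(1)[0])
for x in (200,225,250,270,290,310,340,360): print(x,edges(g[0:200,x],0,9))
E
```

```text
t: 38.13
ee_pos: [542.4, 65.3, 212.5]
orientation: [-2.122, -2.316, 0.006]
ft_force: [1.0, -1.2, -0.3]
width: 0.8
grasp_force: 0.0
bar_top_mid [281.3 118.8]
bar_near [281.2 124.6]
bar_far [281.3 112.9]
plate_top_front [281.4  69. ]
face_top [281.4  59.1]
face_open_top [281.4  63.5]
200 [(52.1, -11), (63.2, -12), (70.1, 14), (74.2, 14), (129.7, 14), (132.6, -12), (138.3, 20)]
225 [(25.6, 14), (46.7, -16), (52.0, -11), (64.1, 12), (68.2, -14), (73.9, 17), (144.0, 19)]
250 [(52.7, -23), (57.0, 28), (62.5, -14), (65.1, 9), (68.4, -28), (123.7, 25), (138.3, 9), (146.3, 11)]
270 [(52.7, -22), (57.0, 28), (62.3, -17), (65.1, 13), (68.3, -30), (77.5, 31), (86.9, -11), (112.8, -28), (123.8, 24), (129.0, 13), (132.0, -13), (138.3, 19)]
290 [(52.5, -21), (57.0, 29), (62.4, -17), (65.1, 12), (68.4, -30), (77.0, 23), (112.8, -29), (123.7, 24), (144.8, 17)]
310 [(52.7, -22), (57.1, 28), (63.1, -12), (68.4, -30), (72.9, -9), (77.3, 11), (123.7, 41)]
340 [(52.7, -22), (64.5, 27), (68.5, -28), (74.0, 30)]
360 [(52.7, -23), (74.2, 26)]
```

Run:
```python
from nest import *
im,c=load("pics/w15.png")
for px,z in (((270,52.7),125),((340,52.7),125),((270,68.4),75),((270,62.4),75),((270,65.1),75),((340,64.5),75),((270,57.0),105),((225,64.1),75)):
    w=plane(c,[px],z)[0]; print(px,z,((w[:2]-N)@ny).round(1))
```

```text
(270, 52.7) 125 84.5
(340, 52.7) 125 84.5
(270, 68.4) 75 80.5
(270, 62.4) 75 85.6
(270, 65.1) 75 83.3
(340, 64.5) 75 84.0
(270, 57.0) 105 84.9
(225, 64.1) 75 84.2
```

The front plate's back edge (nest y ≈ 84.1) lies against the steriliser's face (84.5), so the tray is home and the arm is clear.

```bash
python3 -c "
from workcell import ctrl
print(ctrl.close_job())"
```

```text
the job is handed in; nothing more can be done
None
```

The job is handed in at about 38 s: the dish, spacer and cover are packed in order, the cover lies flat with the catch seen back at its rest position, and the tray is home within about 0.5 mm, with the arm clear; the bystanders were never approached, though the final camera check on the bottle and box was spoiled by the arm and its shadow.

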